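# Turn the gauge tray over at the edge of the surface plate and load its pins

### The job

The blue gauge tray was left face down on the grey granite surface plate, too wide to be gripped flat, with a black loupe on its back. Stand the loupe upright on the bench, then slide the tray until one side hangs over an edge of the plate (do not let it fall off), get under that side, turn the tray over and lay it gently, face up, flat on the black bench top. Last, lay every pin gauge that is on the bench into the tray pocket cut for its size, down on the pocket floor; leave the white round connector and the dropper bottle alone.

Things in the scene. Friction and masses are not known exactly. Their poses are not given: they have to be found in the camera images.
- plate_top (a point): Centre of the top face of the grey granite surface plate, a fixed block 240 mm (its x) by 200 mm (its y); the top is 85 mm above the bench, on three hidden feet 13 mm high. Its z is up. To its left (+y) the bench is free, from the bench's front edge at x = 0.30 m to x = 0.60 m, as far as the pin gauges, which start at y = 0.23 to 0.43 m.
- tray_center (a point): Centre (half its thickness) of the loose blue gauge tray, a rigid slab 176 mm (x) by 124 mm (y) by 12 mm, 0.25 to 0.4 kg. z points out of the plain back: up at the start, down when it lies face up. It starts wholly on the surface plate. Along both long edges (y = -62 and +62 mm) runs a solid rim 25 mm deep and 12 mm thick, good to grip.
- p_thick_a (a point): Centre of the floor of the pocket for a thick pin gauge, on the tray's face: 18 mm wide (tray x) by 74 mm long (tray y), 6 mm deep. Axes as the tray's: z points out of the back, so into the floor; the pocket opens towards -z. In the tray's frame it lies at x = -63 mm, y = 0, on the axis of the finger channel.
- p_mid (a point): Centre of the floor of the pocket for the mid-size pin gauge, on the tray's face: 14 mm wide (tray x) by 74 mm long (tray y), 6 mm deep. Axes as the tray's: z points out of the back, so into the floor; the pocket opens towards -z. In the tray's frame it lies at x = -21 mm, y = 0, on the axis of the finger channel.
- p_slim (a point): Centre of the floor of the pocket for the slim short pin gauge, on the tray's face: 12 mm wide (tray x) by 64 mm long (tray y), 6 mm deep. Axes as the tray's: z points out of the back, so into the floor; the pocket opens towards -z. In the tray's frame it lies at x = +21 mm, y = 0, on the axis of the finger channel.
- p_thick_b (a point): Centre of the floor of the pocket for a thick pin gauge, on the tray's face: 18 mm wide (tray x) by 74 mm long (tray y), 6 mm deep. Axes as the tray's: z points out of the back, so into the floor; the pocket opens towards -z. In the tray's frame it lies at x = +63 mm, y = 0, on the axis of the finger channel.
- pin_thick_a_c (a point): Plain pale grey steel cylindrical pin gauge, lying down, one of two alike thick ones (either thick pocket will do): 14 mm diameter, 70 mm long. This point is its centre, half-way up; its y axis is the long axis (both ends alike). May be absent (then None).
- pin_thick_b_c (a point): Plain pale grey steel cylindrical pin gauge, lying down, the other thick one (either thick pocket will do): 14 mm diameter, 70 mm long. This point is its centre, half-way up; its y axis is the long axis (both ends alike). May be absent (then None).
- pin_mid_c (a point): Plain pale grey steel cylindrical pin gauge, lying down, the mid-size one: 10 mm diameter, 70 mm long. This point is its centre, half-way up; its y axis is the long axis (both ends alike). May be absent (then None).
- pin_slim_c (a point): Plain pale grey steel cylindrical pin gauge, lying down, the slim short one: 8 mm diameter, 60 mm long. This point is its centre, half-way up; its y axis is the long axis (both ends alike). May be absent (then None).
- loupe_c (a point): Centre of the black loupe, a solid round body 38 mm in diameter and 43 mm high (this point half-way up); it starts upright on the tray's back. z is its axis, up.
- load_716: White round connector standing on the bench, 34 mm diameter, 32 mm high, a bystander to the left of and behind the surface plate; origin at the centre of its base.
- oil_dropper: Amber dropper bottle standing upright, 33 mm diameter, 102 mm high, a bystander behind the surface plate; origin at the centre of its base.
- gauge_tray: The same tray; origin 6 mm from tray_center along -z (middle of the face). The face has four pockets with yellow floors, 6 mm deep, side by side along x, their lengths along y. A finger channel 34 mm wide (y = -17 to 17 mm), 6 mm deep, runs along x through the middle of all pockets and out at both ends, so fingers can straddle a pin down to the floor.
- loupe: The same loupe; origin at the centre of its base.

How it is judged:
By the outcome, as a careful person would: the job done as asked, in the order asked, and still so for the second after the job is handed in, with the robot touching nothing.
Of pin_thick_a, pin_thick_b, pin_mid, pin_slim only 2 to 4 are there at a start; the rules pass over those that are not, and their reading is None.
At some moment in a run one of pin_thick_a, pin_thick_b, pin_mid, pin_slim may be knocked a few centimetres aside while the robot is not near it.
It also fails if it takes over 210 s, if anything falls off the work surface, if the arm or the gripper's body presses on something with over 40 N, if the wrist force passes 120 N, or if a joint passes its speed limit or range.

### The arm

A 6-joint arm with a two-finger parallel gripper is mounted at the origin on a cart in front of the work surface, level with it; the furniture and walls round the work are solid. World frame = base frame: x ahead of the robot, y to its left, z up, the work surface at z = 0. Lengths are in m, angles in rad, forces in N, time in s.
With the tool pointing down it reaches from about 0.4 to 0.825 m from the base axis. Payload 7 kg.
Tool frame: the origin (TCP) lies on the centre line of the jaws, within the pads' length; the fingertips stand 22 mm ahead of it and the grasp point (between the pads) lies 3 mm ahead of it (arm.tcp_to_tips is the distance from the TCP to the fingertips, in m); z points along the fingers, y is the line along which they close (so a half turn about z gives the same grasp; the last joint's range is limited). The gripper opens to 88 mm and grips with 3 to 60 N. Pads are 19 mm wide; open, the fingers measure 130 mm over their backs; the gripper's body (78 mm by 193 mm) begins 47 mm behind the grasp point.
Start: joints at [1.448, 0.359, 0.012, 0, -1.224, -0.288], TCP at [0.27, 0.619, 0.216] pointing down, gripper open.
Joint ranges: [-3.07, 3.07], [-1.43, 2.12], [-1.02, 1.25], [-3.03, 1.67], [-3.05, -0], [-3.03, 3.03]. Speed limits (rad/s): [2.39, 2.39, 3.01, 3.14, 3.14, 3.14].

### API

Orientations are given as [roll, pitch, yaw] about the fixed x, y, z axes, in that order (R = Rz(yaw) Ry(pitch) Rx(roll)).
In Python, from station import arm gives the robot as it stands.
- The arm moves only by the tool jog_arm, never from a script. Its argument "targets" is a list of rows, each an object of numbers: "dx", "dy", "dz": the shift along the tool's x, y, z in mm; "rx", "ry", "rz": the turn, a rotation vector about the tool's x, y, z in rad; "gripper": the closure, from 0 (fully open) to 1 (shut). In form: [{"dx": .., "dy": .., "dz": .., "rx": .., "ry": .., "rz": .., "gripper": ..}, ...]. A call has exactly 8 rows; each row is the pose to reach, as a shift and turn from the pose commanded when the call began, along the tool's axes at that moment; what a row does not reach only later rows make up. A row lasts 1/12 s, in which the tool goes at most 41.7 mm and 7.16 degrees, less where a joint would pass 70% of its speed; a pose out of reach is approached as far as the arm can. A call with a gripper value outside its range is refused whole. The fingers move at their own pace and stop on an object; "force" is the grip in N (left out, the last holds). Time passes only in rows, so rows that repeat a pose let the fingers close, or fill a call up. It gives the time, the measured TCP pose, the force, the opening and the grip force at its end, in the units of the state.
- arm.get_state(): the state, without advancing time (a new reading comes with each control period).
- arm.grab_frame(name): name is "scene" or "top" or "wrist"; returns a dict with "frame" (384x512x3 uint8, red, green, blue), "z_map" (384x512 float32, m along the optical axis (not along the pixel's ray), 0 where there is no reading), "fx", "fy", "cx", "cy" (pixels), "view" (4x4, takes a point from world to camera coordinates). Camera axes: x right, y down, z forward; pixel columns grow to the right and rows downward; lengths in m; the calibration is good to about 2 mm. A picture is of the moment at which its call begins.
- arm.job_done(): hands the job in; it is judged then, once.
The state is a dict: "t": time; "q": joint angles; "qd": joint speeds; "joint_efforts": joint torques, N m; "eef_pos": TCP position; "ee_rot": TCP orientation; "force": force on the tool from outside, world axes, zero at the start; "moment": the same for the moment, N m; "width": finger opening in m; "gripper_force": force on a finger pad.
Only numpy, scipy, OpenCV 4.12 (cv2) and the standard library are available. Lean on these libraries where they do the work, as an engineer would, in place of code of your own. Each camera call takes 0.05 s, during which the arm holds its last target. There are 200 camera calls.

## Working session

There is one attempt and no reset: what is moved stays moved. The work goes in short steps, Python scripts to look and compute and a tool call to move; the robot and the scene stay as the last step left them, time stands still between calls to the robot, and variables do not carry over. Pictures are saved under pics/ and viewed, at most 14 in all, crops included, and the job is handed in when it is done.

Besides the shell and the picture viewer there is one more tool, called as name(argument=value, ...) on one line, values as JSON. jog_arm: Moves the arm, as the interface text tells. Its arguments: {"type":"object","properties":{"targets":{"type":"array","items":{"type":"object","properties":{"dx":{"type":"number"},"dy":{"type":"number"},"dz":{"type":"number"},"rx":{"type":"number"},"ry":{"type":"number"},"rz":{"type":"number"},"gripper":{"type":"number"}}}},"force":{"type":"number"}},"required":["targets"]}

```bash
ls; mkdir -p pics; cat > h.py <<'E'
import numpy as np, cv2
from scipy.spatial.transform import Rotation as R
from station import arm
def grab(n,save=None):
    f=arm.grab_frame(n)
    if save: cv2.imwrite(f'pics/{save}.png',f['frame'][:,:,::-1])
    return f
def cloud(f):
    z=f['z_map'];v,u=np.indices(z.shape)
    c=np.stack([(u-f['cx'])/f['fx']*z,(v-f['cy'])/f['fy']*z,z,np.ones_like(z)],-1)
    return (c@np.linalg.inv(f['view']).T)[...,:3]
def st():
    s=arm.get_state();print('t',round(s['t'],2),'p',np.round(np.array(s['eef_pos'])*1000,1),'rpy',np.round(s['ee_rot'],3),'q',np.round(s['q'],2),'F',np.round(s['force'],1),'w',round(s['width']*1000,1),'g',round(s['gripper_force'],1));return s
def rot(s): return R.from_euler('xyz',s['ee_rot'])
E
python3 - <<'E'
from h import *
st()
a=grab('top','top0');b=grab('scene','scene0')
for f in(a,b):
    M=np.linalg.inv(f['view']);print(f['fx'],M.round(3).tolist())
cv2.imwrite('pics/both0.png',np.vstack([cv2.resize(a['frame'],(400,300)),cv2.resize(b['frame'],(400,300))])[:,:,::-1])
E
```

```text
pics
t 0.0 p [269.4 618.4 215.5] rpy [ 3.14  -0.    -0.411] q [ 1.45  0.36  0.01 -0.   -1.22 -0.29] F [ 0.  -0.5  0.3] w 87.8 g 0.0
384.8034312261487 [[-0.02, -0.987, 0.157, 0.412], [-1.0, 0.022, 0.012, 0.038], [-0.016, -0.157, -0.987, 1.269], [0.0, 0.0, 0.0, 1.0]]
354.02175235291946 [[0.865, -0.39, 0.316, 0.242], [-0.502, -0.656, 0.564, -0.576], [-0.013, -0.647, -0.763, 0.957], [0.0, 0.0, 0.0, 1.0]]
```

View pics/top0.png

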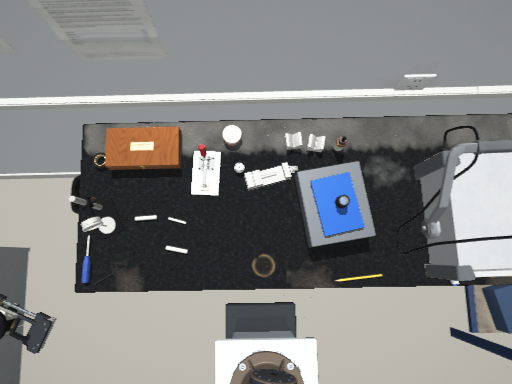

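View pics/scene0.png

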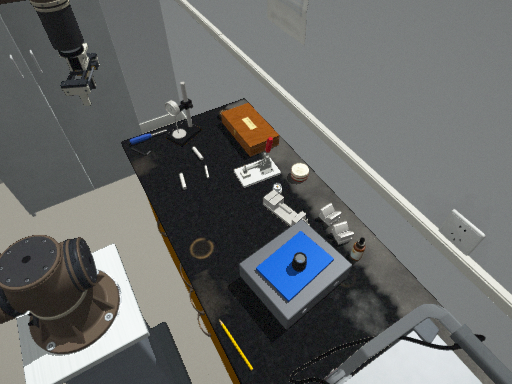

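The top view shows the tray at (340,205) on the plate with the loupe at (343,201). Three pins lie at (146,218), (177,220) and (176,250). The connector is at (239,168) and the dropper at (341,143).

```bash
cat >> h.py <<'E'
def rect(m):
    c=max(cv2.findContours(m.astype(np.uint8),cv2.RETR_EXTERNAL,cv2.CHAIN_APPROX_NONE)[0],key=cv2.contourArea)
    return c
def ray(f,uv,z):
    M=np.linalg.inv(f['view']);d=np.array([(uv[0]-f['cx'])/f['fx'],(uv[1]-f['cy'])/f['fy'],1]);d=M[:3,:3]@d;o=M[:3,3]
    return o+d*(z-o[2])/d[2]
def planrect(f,m,z):
    c=rect(m)[:,0];P=np.array([ray(f,p,z)[:2] for p in c],np.float32)*1000
    r=cv2.minAreaRect(P);return np.round(r[0],1),np.round(r[1],1),round(r[2],1),np.round(cv2.boxPoints(r)).tolist()
def blue(f):
    h=cv2.cvtColor(f['frame'],cv2.COLOR_RGB2HSV);return (h[...,0]>100)&(h[...,0]<125)&(h[...,1]>150)&(h[...,2]>80)
E
python3 - <<'E'
from h import *
for n in('top','scene'):
    f=grab(n);P=cloud(f);Z=P[...,2];B=blue(f)&(Z>.05)
    print(n,'tray',planrect(f,B,.097),'z',np.median(Z[B]))
    v=cv2.cvtColor(f['frame'],cv2.COLOR_RGB2HSV)
    near=(abs(P[...,0]-.5)<.3)&(P[...,1]>-.4)&(P[...,1]<.05)
    pl=near&(abs(Z-.085)<.006)|(B)
    pl=cv2.morphologyEx(pl.astype(np.uint8),cv2.MORPH_CLOSE,np.ones((9,9)))
    print('plate',planrect(f,pl,.085))
    L=near&(Z>.125)&(Z<.16)&(abs(P[...,0]-.5)<.1)&(P[...,1]<-.1);print('loupe',P[L].mean(0),Z[L].max(),L.sum(), np.ptp(P[L],0))
    pn=(f['frame'].min(-1)>130)&(abs(Z)<.03)&(P[...,1]>.15)&(P[...,1]<.6)&(P[...,0]>.3)&(P[...,0]<.6)
    k,lab,s,c=cv2.connectedComponentsWithStats(pn.astype(np.uint8))
    for i in range(1,k):
        if s[i,4]>12: print(s[i],planrect(f,lab==i,.01),np.percentile(Z[lab==i],[50,90]))
E
```

```text
top tray (array([ 564.4, -227.5]), array([174.3, 123.9]), 11.8, [[466.0, -185.0], [492.0, -306.0], [662.0, -270.0], [637.0, -149.0]]) z 0.09677346609311077
plate (array([ 567.7, -227.5]), array([239., 200.]), 8.7, [[434.0, -147.0], [465.0, -345.0], [701.0, -308.0], [671.0, -111.0]])
loupe [ 0.56879611 -0.24097645  0.1375005 ] 0.144631270207926 107 [0.03066629 0.03400487 0.01757907]
[135 215  22   6  88] (array([543.5, 382.7]), array([13.2, 69.7]), 2.9, [[535.0, 417.0], [539.0, 348.0], [552.0, 348.0], [548.0, 418.0]]) [0.01159699 0.01523713]
[ 99 217  17  17 187] (array([520.6, 508.4]), array([48.9, 55.2]), 73.4, [[487.0, 493.0], [540.0, 477.0], [554.0, 524.0], [501.0, 540.0]]) [0.02577616 0.0285469 ]
[168 217  18   7  45] (array([532.2, 279.9]), array([58.9,  8. ]), 73.6, [[520.0, 253.0], [528.0, 251.0], [544.0, 307.0], [537.0, 309.0]]) [0.00756063 0.00986332]
[ 86 235   4  21  49] (array([456.9, 570.9]), array([ 7.4, 64.9]), 87.7, [[424.0, 568.0], [489.0, 566.0], [490.0, 573.0], [425.0, 576.0]]) [0.01083111 0.01613297]
[165 246  23   7  89] (array([438. , 280.8]), array([72.5, 12.6]
[... 440 characters left out ...]
3166504893 144 [0.03211854 0.03268738 0.01693748]
[173 129  13   9  88] (array([527.1, 525.5]), array([48.8, 50.6]), 59.0, [[493.0, 518.0], [536.0, 492.0], [561.0, 533.0], [518.0, 559.0]]) [0.02608763 0.02891991]
[193 147  10  11  39] (array([543.9, 386.1]), array([11.5, 68.4]), 1.5, [[537.0, 420.0], [539.0, 352.0], [551.0, 352.0], [549.0, 420.0]]) [0.01314539 0.01548134]
[205 165   4  13  24] (array([532.2, 278.5]), array([61.3,  6.2]), 74.6, [[521.0, 250.0], [527.0, 248.0], [543.0, 307.0], [537.0, 309.0]]) [0.00825649 0.01049721]
[179 173   7  15  49] (array([439. , 283.7]), array([69.9, 11.6]), 78.8, [[427.0, 251.0], [438.0, 248.0], [451.0, 317.0], [440.0, 319.0]]) [0.01392094 0.01596304]
```

```bash
cat >> h.py <<'E'
def to(p,rpy=None,s=None):
    "delta in tool axes (mm) and rotvec for world target p (mm)"
    s=s or arm.get_state();r=rot(s)
    d=r.inv().apply(np.array(p)-np.array(s['eef_pos'])*1000)
    o=np.round(d,1).tolist()
    if rpy is not None: o+=np.round((r.inv()*R.from_euler('xyz',rpy)).as_rotvec(),4).tolist()
    return o
E
python3 - <<'E'
from h import *
s=arm.get_state();r=rot(s)
for n in('scene','top'):
    f=grab(n);P=cloud(f).reshape(-1,3);Q=r.inv().apply(P-s['eef_pos'])*1000
    Q=Q[(P[:,2]>.12)&(np.linalg.norm(Q[:,:2],axis=1)<140)]
    for a in range(-200,40,20):
        k=Q[(Q[:,2]>=a)&(Q[:,2]<a+20)]
        if len(k)>3: print(n,a,len(k),'x',k[:,0].min().round(),k[:,0].max().round(),'y',k[:,1].min().round(),k[:,1].max().round())
# loupe grasp: yaw so that closing axis along plate; tool x,y
for rpy in([np.pi,0,-.411],[np.pi,0,.15],[np.pi,0,-1.4]): print(to([568.5,-241,170],rpy))
f=grab('top');P=cloud(f);m=(P[...,2]>.015)&(P[...,1]>-.15)&(P[...,1]<.4)&(P[...,0]<.68)&(P[...,0]>.3)
k,lab,s2,c=cv2.connectedComponentsWithStats(m.astype(np.uint8))
for i in range(1,k):
    if s2[i,4]>15: q=P[lab==i];print(s2[i],q.min(0).round(3),q.max(0).round(3))
E
```

```text
scene -200 147 x -35.0 40.0 y -19.0 40.0
scene -180 127 x -35.0 42.0 y -52.0 40.0
scene -160 116 x -20.0 29.0 y -38.0 21.0
scene -140 189 x -25.0 40.0 y -90.0 101.0
scene -120 449 x -38.0 43.0 y -97.0 101.0
scene -100 266 x -38.0 42.0 y -87.0 93.0
scene -80 43 x -35.0 41.0 y -85.0 92.0
scene -60 70 x -9.0 15.0 y -61.0 68.0
scene -40 57 x -8.0 14.0 y -62.0 64.0
scene -20 28 x -6.0 14.0 y -56.0 62.0
top -200 65 x -14.0 37.0 y 12.0 41.0
top -180 65 x -11.0 41.0 y -2.0 39.0
top -160 32 x 12.0 28.0 y 8.0 20.0
top -140 182 x -36.0 39.0 y -28.0 98.0
top -120 820 x -38.0 41.0 y -49.0 99.0
top -100 360 x -38.0 41.0 y -62.0 96.0
top -80 31 x -36.0 39.0 y -51.0 91.0
top -60 14 x 5.0 13.0 y -58.0 -42.0
top -40 14 x -2.0 13.0 y -54.0 -41.0
top -20 12 x -7.0 12.0 y -58.0 -41.0
[617.4, 668.8, 46.6, 0.0006, -0.0001, 0.0003]
[617.4, 668.8, 46.6, 0.0006, 0.0001, -0.5607]
[617.4, 668.8, 46.6, 0.0005, -0.0004, 0.9893]
[245 171  50  19 497] [ 0.412 -0.109  0.015] [0.68  0.052 1.269]
[295 170  18  77 736] [ 0.412 -0.15   0.016] [0.675 0.038 1.269]
[199 173  13  19 120] [0.412 0.038 0.015] [0.679 0.205 1.269]
```

jog_arm(targets=[{"dx":205,"dy":223,"dz":10},{"dx":205,"dy":223,"dz":10},{"dx":205,"dy":223,"dz":10},{"dx":205,"dy":223,"dz":10},{"dx":205,"dy":223,"dz":10},{"dx":205,"dy":223,"dz":10},{"dx":205,"dy":223,"dz":10},{"dx":205,"dy":223,"dz":10}])

```text
invalid input at $.targets[0]: expected keys dx, dy, dz, rx, ry, rz, gripper
```

jog_arm(targets=[{"dx":205,"dy":223,"dz":10},{"dx":205,"dy":223,"dz":10},{"dx":205,"dy":223,"dz":10},{"dx":205,"dy":223,"dz":10},{"dx":205,"dy":223,"dz":10},{"dx":205,"dy":223,"dz":10},{"dx":205,"dy":223,"dz":10},{"dx":205,"dy":223,"dz":10}])

```text
invalid input at $.targets[0]: expected keys dx, dy, dz, rx, ry, rz, gripper
```

jog_arm(targets=[{"dx":205,"dy":223,"dz":10,"rz":0.95},{"dx":205,"dy":223,"dz":10,"rz":0.95},{"dx":205,"dy":223,"dz":10,"rz":0.95},{"dx":205,"dy":223,"dz":10,"rz":0.95},{"dx":205,"dy":223,"dz":10,"rz":0.95},{"dx":205,"dy":223,"dz":10,"rz":0.95},{"dx":205,"dy":223,"dz":10,"rz":0.95},{"dx":205,"dy":223,"dz":10,"rz":0.95}])

```text
invalid input at $.targets[0]: expected keys dx, dy, dz, rx, ry, rz, gripper
```

```bash
python3 -c "
from h import *
st();print(to([568.5,-241,125],[np.pi,0,-1.363]))"
```

```text
t 0.35 p [269.5 618.7 216.2] rpy [ 3.141 -0.    -0.411] q [ 1.45  0.36  0.01 -0.   -1.22 -0.29] F [ 0.1 -0.1  1. ] w 87.5 g 0.0
[617.4, 668.7, 91.6, 0.0004, -0.0003, 0.9521]
```

All keys are needed in each row.

jog_arm(targets=[{"dx":205,"dy":223,"dz":10,"rx":0,"ry":0,"rz":0,"gripper":0},{"dx":205,"dy":223,"dz":10,"rx":0,"ry":0,"rz":0,"gripper":0},{"dx":205,"dy":223,"dz":10,"rx":0,"ry":0,"rz":0,"gripper":0},{"dx":205,"dy":223,"dz":10,"rx":0,"ry":0,"rz":0,"gripper":0},{"dx":205,"dy":223,"dz":10,"rx":0,"ry":0,"rz":0,"gripper":0},{"dx":205,"dy":223,"dz":10,"rx":0,"ry":0,"rz":0,"gripper":0},{"dx":205,"dy":223,"dz":10,"rx":0,"ry":0,"rz":0,"gripper":0},{"dx":205,"dy":223,"dz":10,"rx":0,"ry":0,"rz":0,"gripper":0}])

```text
t: 1.02
eef_pos: [0.3687, 0.3278, 0.2066]
ee_rot: [3.141, 0.0, -0.413]
force: [0.3, 0.3, -0.6]
width: 0.0877
gripper_force: 0.0
```

jog_arm(targets=[{"dx":205,"dy":223,"dz":10,"rx":0,"ry":0,"rz":0,"gripper":0},{"dx":205,"dy":223,"dz":10,"rx":0,"ry":0,"rz":0,"gripper":0},{"dx":205,"dy":223,"dz":10,"rx":0,"ry":0,"rz":0,"gripper":0},{"dx":205,"dy":223,"dz":10,"rx":0,"ry":0,"rz":0,"gripper":0},{"dx":205,"dy":223,"dz":10,"rx":0,"ry":0,"rz":0,"gripper":0},{"dx":205,"dy":223,"dz":10,"rx":0,"ry":0,"rz":0,"gripper":0},{"dx":205,"dy":223,"dz":10,"rx":0,"ry":0,"rz":0,"gripper":0},{"dx":205,"dy":223,"dz":10,"rx":0,"ry":0,"rz":0,"gripper":0}])

```text
t: 1.68
eef_pos: [0.4679, 0.0422, 0.1965]
ee_rot: [3.141, -0.0, -0.414]
force: [0.2, 0.4, -0.4]
width: 0.0876
gripper_force: 0.0
```

jog_arm(targets=[{"dx":205,"dy":223,"dz":10,"rx":0,"ry":0,"rz":0.95,"gripper":0},{"dx":205,"dy":223,"dz":10,"rx":0,"ry":0,"rz":0.95,"gripper":0},{"dx":205,"dy":223,"dz":10,"rx":0,"ry":0,"rz":0.95,"gripper":0},{"dx":205,"dy":223,"dz":10,"rx":0,"ry":0,"rz":0.95,"gripper":0},{"dx":205,"dy":223,"dz":10,"rx":0,"ry":0,"rz":0.95,"gripper":0},{"dx":205,"dy":223,"dz":10,"rx":0,"ry":0,"rz":0.95,"gripper":0},{"dx":205,"dy":223,"dz":10,"rx":0,"ry":0,"rz":0.95,"gripper":0},{"dx":205,"dy":223,"dz":10,"rx":0,"ry":0,"rz":0.95,"gripper":0}])

```text
t: 2.35
eef_pos: [0.5672, -0.2448, 0.1855]
ee_rot: [3.141, -0.001, -1.37]
force: [-0.4, 0.2, 0.2]
width: 0.0876
gripper_force: 0.0
```

```bash
python3 -c "
from h import *
st();print(to([568.5,-241,125],[np.pi,0,-1.363]))"
```

```text
t 2.35 p [ 567.2 -244.8  185.5] rpy [ 3.141e+00 -1.000e-03 -1.370e+00] q [-0.09  0.29 -0.16  0.   -1.12  0.29] F [-0.4  0.2  0.2] w 87.6 g 0.0
[-3.5, -2.1, 60.5, 0.001, -0.0007, -0.0073]
```

jog_arm(targets=[{"dx":-3.5,"dy":-2,"dz":20,"rx":0,"ry":0,"rz":0,"gripper":0},{"dx":-3.5,"dy":-2,"dz":40,"rx":0,"ry":0,"rz":0,"gripper":0},{"dx":-3.5,"dy":-2,"dz":60,"rx":0,"ry":0,"rz":0,"gripper":0},{"dx":-3.5,"dy":-2,"dz":60,"rx":0,"ry":0,"rz":0,"gripper":0.5},{"dx":-3.5,"dy":-2,"dz":60,"rx":0,"ry":0,"rz":0,"gripper":0.7},{"dx":-3.5,"dy":-2,"dz":60,"rx":0,"ry":0,"rz":0,"gripper":0.7},{"dx":-3.5,"dy":-2,"dz":60,"rx":0,"ry":0,"rz":0,"gripper":0.7},{"dx":-3.5,"dy":-2,"dz":60,"rx":0,"ry":0,"rz":0,"gripper":0.7}], force=20)

```text
t: 3.02
eef_pos: [0.5683, -0.2363, 0.128]
ee_rot: [-3.139, -0.001, -1.36]
force: [0.2, -0.1, 0.6]
width: 0.0597
gripper_force: 0.0
```

```bash
python3 -c "
from h import *
st();print(to([568.5,-241,185]),to([360,360,185]))"
```

```text
t 3.02 p [ 568.3 -236.3  128. ] rpy [-3.139e+00 -1.000e-03 -1.360e+00] q [-0.08  0.33 -0.24  0.   -0.99  0.29] F [ 0.2 -0.1  0.6] w 59.7 g 0.0
[4.7, 0.7, -57.0] [-626.6, 79.1, -57.7]
```

jog_arm(targets=[{"dx":3,"dy":0,"dz":0,"rx":0,"ry":0,"rz":0,"gripper":0.75},{"dx":3,"dy":0,"dz":0,"rx":0,"ry":0,"rz":0,"gripper":0.75},{"dx":3,"dy":0,"dz":0,"rx":0,"ry":0,"rz":0,"gripper":0.75},{"dx":3,"dy":0,"dz":0,"rx":0,"ry":0,"rz":0,"gripper":0.75},{"dx":3,"dy":0,"dz":0,"rx":0,"ry":0,"rz":0,"gripper":0.75},{"dx":3,"dy":0,"dz":0,"rx":0,"ry":0,"rz":0,"gripper":0.75},{"dx":3,"dy":0,"dz":0,"rx":0,"ry":0,"rz":0,"gripper":0.75},{"dx":3,"dy":0,"dz":0,"rx":0,"ry":0,"rz":0,"gripper":0.75}])

```text
t: 3.68
eef_pos: [0.5683, -0.2392, 0.1266]
ee_rot: [-3.141, -0.0, -1.361]
force: [-0.5, -1.2, 0.9]
width: 0.0317
gripper_force: 20.0
```

jog_arm(targets=[{"dx":0,"dy":0,"dz":0,"rx":0,"ry":0,"rz":0,"gripper":0.75},{"dx":0,"dy":0,"dz":0,"rx":0,"ry":0,"rz":0,"gripper":0.75},{"dx":0,"dy":0,"dz":-15,"rx":0,"ry":0,"rz":0,"gripper":0.75},{"dx":0,"dy":0,"dz":-35,"rx":0,"ry":0,"rz":0,"gripper":0.75},{"dx":-20,"dy":0,"dz":-57,"rx":0,"ry":0,"rz":0,"gripper":0.75},{"dx":-50,"dy":7,"dz":-57,"rx":0,"ry":0,"rz":0,"gripper":0.75},{"dx":-85,"dy":12,"dz":-57,"rx":0,"ry":0,"rz":0,"gripper":0.75},{"dx":-120,"dy":16,"dz":-57,"rx":0,"ry":0,"rz":0,"gripper":0.75}])

```text
t: 4.35
eef_pos: [0.5264, -0.1244, 0.1833]
ee_rot: [3.141, 0.0, -1.362]
force: [0.6, 1.2, -0.9]
width: 0.0315
gripper_force: 20.0
```

```bash
python3 -c "
from h import *
st();print(to([360,360,90]))"
```

```text
t 4.35 p [ 526.4 -124.4  183.3] rpy [ 3.141  0.    -1.362] q [ 0.13  0.16 -0.33 -0.   -1.07  0.08] F [ 0.6  1.2 -0.9] w 31.5 g 20.0
[-508.3, 62.6, 93.5]
```

jog_arm(targets=[{"dx":-40,"dy":5,"dz":3,"rx":0,"ry":0,"rz":0,"gripper":0.75},{"dx":-80,"dy":10,"dz":6,"rx":0,"ry":0,"rz":0,"gripper":0.75},{"dx":-120,"dy":15,"dz":10,"rx":0,"ry":0,"rz":0,"gripper":0.75},{"dx":-160,"dy":20,"dz":15,"rx":0,"ry":0,"rz":0,"gripper":0.75},{"dx":-200,"dy":25,"dz":20,"rx":0,"ry":0,"rz":0,"gripper":0.75},{"dx":-240,"dy":30,"dz":20,"rx":0,"ry":0,"rz":0,"gripper":0.75},{"dx":-280,"dy":35,"dz":20,"rx":0,"ry":0,"rz":0,"gripper":0.75},{"dx":-320,"dy":40,"dz":20,"rx":0,"ry":0,"rz":0,"gripper":0.75}])

```text
t: 5.02
eef_pos: [0.4202, 0.1809, 0.1634]
ee_rot: [3.141, 0.0, -1.361]
force: [0.7, 0.4, 0.3]
width: 0.0318
gripper_force: 20.0
```

jog_arm(targets=[{"dx":-40,"dy":5,"dz":0,"rx":0,"ry":0,"rz":0,"gripper":0.75},{"dx":-80,"dy":10,"dz":0,"rx":0,"ry":0,"rz":0,"gripper":0.75},{"dx":-120,"dy":15,"dz":10,"rx":0,"ry":0,"rz":0,"gripper":0.75},{"dx":-150,"dy":20,"dz":30,"rx":0,"ry":0,"rz":0,"gripper":0.75},{"dx":-175,"dy":22,"dz":50,"rx":0,"ry":0,"rz":0,"gripper":0.75},{"dx":-188,"dy":22,"dz":75,"rx":0,"ry":0,"rz":0,"gripper":0.75},{"dx":-188,"dy":22,"dz":95,"rx":0,"ry":0,"rz":0,"gripper":0.75},{"dx":-188,"dy":22,"dz":110,"rx":0,"ry":0,"rz":0,"gripper":0.75}])

```text
t: 5.68
eef_pos: [0.3598, 0.3587, 0.0513]
ee_rot: [3.14, -0.002, -1.36]
force: [0.3, -0.5, -1.0]
width: 0.0319
gripper_force: 20.0
```

```bash
python3 -c "
from h import *
st();print(to([360,360,31],[np.pi,0,-1.362]))"
```

```text
t 5.68 p [359.8 358.7  51.3] rpy [ 3.14e+00 -2.00e-03 -1.36e+00] q [ 1.17  0.26 -0.56 -0.   -0.75 -0.96] F [ 0.3 -0.5 -1. ] w 31.9 g 20.0
[-1.3, -0.5, 20.3, 0.0018, -0.0018, 0.0025]
```

jog_arm(targets=[{"dx":0,"dy":0,"dz":8,"rx":0,"ry":0,"rz":0,"gripper":0.75},{"dx":0,"dy":0,"dz":14,"rx":0,"ry":0,"rz":0,"gripper":0.75},{"dx":0,"dy":0,"dz":17,"rx":0,"ry":0,"rz":0,"gripper":0.75},{"dx":0,"dy":0,"dz":19,"rx":0,"ry":0,"rz":0,"gripper":0.75},{"dx":0,"dy":0,"dz":20,"rx":0,"ry":0,"rz":0,"gripper":0.75},{"dx":0,"dy":0,"dz":21,"rx":0,"ry":0,"rz":0,"gripper":0.75},{"dx":0,"dy":0,"dz":21,"rx":0,"ry":0,"rz":0,"gripper":0.75},{"dx":0,"dy":0,"dz":21,"rx":0,"ry":0,"rz":0,"gripper":0.75}])

```text
t: 6.35
eef_pos: [0.3611, 0.3589, 0.0329]
ee_rot: [-3.141, 0.001, -1.361]
force: [-0.4, -0.2, -0.4]
width: 0.0317
gripper_force: 20.0
```

jog_arm(targets=[{"dx":0,"dy":0,"dz":0,"rx":0,"ry":0,"rz":0,"gripper":0.5},{"dx":0,"dy":0,"dz":0,"rx":0,"ry":0,"rz":0,"gripper":0.2},{"dx":0,"dy":0,"dz":0,"rx":0,"ry":0,"rz":0,"gripper":0.0},{"dx":0,"dy":0,"dz":0,"rx":0,"ry":0,"rz":0,"gripper":0.0},{"dx":0,"dy":0,"dz":0,"rx":0,"ry":0,"rz":0,"gripper":0.0},{"dx":0,"dy":0,"dz":0,"rx":0,"ry":0,"rz":0,"gripper":0.0},{"dx":0,"dy":0,"dz":0,"rx":0,"ry":0,"rz":0,"gripper":0.0},{"dx":0,"dy":0,"dz":-5,"rx":0,"ry":0,"rz":0,"gripper":0.0}])

```text
t: 7.02
eef_pos: [0.3606, 0.3581, 0.0368]
ee_rot: [3.141, -0.001, -1.361]
force: [1.0, -0.3, 0.6]
width: 0.0795
gripper_force: 0.0
```

jog_arm(targets=[{"dx":0,"dy":0,"dz":-15,"rx":0,"ry":0,"rz":0,"gripper":0},{"dx":0,"dy":0,"dz":-35,"rx":0,"ry":0,"rz":0,"gripper":0.0},{"dx":0,"dy":0,"dz":-60,"rx":0,"ry":0,"rz":0,"gripper":0.0},{"dx":0,"dy":0,"dz":-90,"rx":0,"ry":0,"rz":0,"gripper":0.0},{"dx":0,"dy":0,"dz":-120,"rx":0,"ry":0,"rz":0,"gripper":0.0},{"dx":30,"dy":0,"dz":-140,"rx":0,"ry":0,"rz":0,"gripper":0.0},{"dx":65,"dy":0,"dz":-140,"rx":0,"ry":0,"rz":0,"gripper":0.0},{"dx":100,"dy":0,"dz":-140,"rx":0,"ry":0,"rz":0,"gripper":0.0}])

```text
t: 7.68
eef_pos: [0.3821, 0.2609, 0.1793]
ee_rot: [-3.139, 0.002, -1.359]
force: [-0.0, -0.4, -0.2]
width: 0.0878
gripper_force: 0.0
```

```bash
python3 -c "
from h import *
st()
f=grab('top');P=cloud(f);Z=P[...,2];m=(Z>.03)&(Z<.06)&(abs(P[...,0]-.36)<.05)&(abs(P[...,1]-.36)<.05);print(P[m].mean(0),Z[m].max(),m.sum())
a=np.radians(11.85);c=np.array([564.2,-228.5]);ty=np.array([-np.sin(a),np.cos(a)])
p=c-ty*(62+9.5+10);print(p,to([*p,180],[np.pi,0,-1.364]),to([*p,110]))"
```

```text
t 7.68 p [382.1 260.9 179.3] rpy [-3.139e+00  2.000e-03 -1.359e+00] q [ 1.03  0.03 -0.49  0.   -1.04 -0.81] F [-0.  -0.4 -0.2] w 87.8 g 0.0<string>:4: RuntimeWarning: Mean of empty slice.
  ret = um.true_divide(
Traceback (most recent call last):
ValueError: zero-size array to reduction operation maximum which has no identity
```

```bash
python3 -c "
from h import *
f=grab('scene','s1');P=cloud(f);Z=P[...,2];m=(Z>.03)&(Z<.06)&(abs(P[...,0]-.36)<.05)&(abs(P[...,1]-.36)<.05);print(P[m].mean(0) if m.any() else None,m.sum())
a=np.radians(11.85);c=np.array([564.2,-228.5]);ty=np.array([-np.sin(a),np.cos(a)])
p=c-ty*(62+9.5+10);print(p,to([*p,180],[np.pi,0,-1.364]),to([*p,112]))"
```

```text
[0.36239325 0.3552378  0.03958061] 68
[ 580.93604104 -308.26311761] [594.5, -78.7, -2.1, 0.0001, 0.0005, 0.0007] [594.5, -78.7, 65.9]
```

View pics/s1.png

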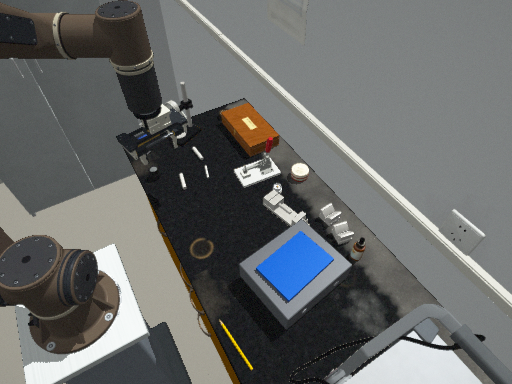

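jog_arm(targets=[{"dx":40,"dy":-5,"dz":0,"rx":0,"ry":0,"rz":0,"gripper":0},{"dx":80,"dy":-10,"dz":0,"rx":0,"ry":0,"rz":0,"gripper":0},{"dx":120,"dy":-15,"dz":0,"rx":0,"ry":0,"rz":0,"gripper":0},{"dx":160,"dy":-20,"dz":0,"rx":0,"ry":0,"rz":0,"gripper":0},{"dx":200,"dy":-25,"dz":0,"rx":0,"ry":0,"rz":0,"gripper":0},{"dx":240,"dy":-30,"dz":0,"rx":0,"ry":0,"rz":0,"gripper":0},{"dx":280,"dy":-35,"dz":0,"rx":0,"ry":0,"rz":0,"gripper":0},{"dx":320,"dy":-40,"dz":0,"rx":0,"ry":0,"rz":0,"gripper":0}])

```text
t: 8.45
eef_pos: [0.488, -0.0455, 0.1781]
ee_rot: [-3.141, 0.0, -1.36]
force: [1.6, 0.5, 0.7]
width: 0.0876
gripper_force: 0.0
```

jog_arm(targets=[{"dx":40,"dy":-5,"dz":0,"rx":0,"ry":0,"rz":0,"gripper":0},{"dx":80,"dy":-10,"dz":0,"rx":0,"ry":0,"rz":0,"gripper":0},{"dx":120,"dy":-15,"dz":0,"rx":0,"ry":0,"rz":0,"gripper":0},{"dx":160,"dy":-20,"dz":0,"rx":0,"ry":0,"rz":0,"gripper":0},{"dx":200,"dy":-25,"dz":0,"rx":0,"ry":0,"rz":0,"gripper":0},{"dx":240,"dy":-35,"dz":0,"rx":0,"ry":0,"rz":0,"gripper":0},{"dx":274,"dy":-38,"dz":20,"rx":0,"ry":0,"rz":0,"gripper":0},{"dx":274,"dy":-38,"dz":30,"rx":0,"ry":0,"rz":0,"gripper":0}])

```text
t: 9.12
eef_pos: [0.5827, -0.3086, 0.1451]
ee_rot: [3.14, -0.0, -1.364]
force: [1.0, 0.4, -0.4]
width: 0.0875
gripper_force: 0.0
```

```bash
python3 -c "
from h import *
st()
print(to([581,-308,112],[np.pi,0,-1.364]))"
```

```text
t 9.12 p [ 582.7 -308.6  145.1] rpy [ 3.14  -0.    -1.364] q [-0.19  0.38 -0.12  0.   -1.07  0.4 ] F [ 1.   0.4 -0.4] w 87.5 g 0.0
[-1.0, 1.5, 33.1, 0.0014, -0.0002, -0.0004]
```

jog_arm(targets=[{"dx":0,"dy":1.5,"dz":12,"rx":0,"ry":0,"rz":0,"gripper":0},{"dx":0,"dy":1.5,"dz":24,"rx":0,"ry":0,"rz":0,"gripper":0},{"dx":0,"dy":1.5,"dz":32,"rx":0,"ry":0,"rz":0,"gripper":0},{"dx":0,"dy":1.5,"dz":32,"rx":0,"ry":0,"rz":0,"gripper":0},{"dx":-5,"dy":1.5,"dz":32,"rx":0,"ry":0,"rz":0,"gripper":0},{"dx":-10,"dy":1.5,"dz":32,"rx":0,"ry":0,"rz":0,"gripper":0},{"dx":-20,"dy":1.5,"dz":32,"rx":0,"ry":0,"rz":0,"gripper":0},{"dx":-30,"dy":1.5,"dz":32,"rx":0,"ry":0,"rz":0,"gripper":0}])

```text
t: 9.78
eef_pos: [0.5743, -0.2737, 0.1164]
ee_rot: [-3.14, -0.0, -1.361]
force: [0.0, 0.4, 0.2]
width: 0.0881
gripper_force: 0.0
```

jog_arm(targets=[{"dx":-8,"dy":0,"dz":0,"rx":0,"ry":0,"rz":0,"gripper":0},{"dx":-16,"dy":0,"dz":0,"rx":0,"ry":0,"rz":0,"gripper":0},{"dx":-25,"dy":0,"dz":0,"rx":0,"ry":0,"rz":0,"gripper":0},{"dx":-34,"dy":0,"dz":0,"rx":0,"ry":0,"rz":0,"gripper":0},{"dx":-43,"dy":0,"dz":0,"rx":0,"ry":0,"rz":0,"gripper":0},{"dx":-50,"dy":0,"dz":0,"rx":0,"ry":0,"rz":0,"gripper":0},{"dx":-56,"dy":0,"dz":0,"rx":0,"ry":0,"rz":0,"gripper":0},{"dx":-60,"dy":0,"dz":0,"rx":0,"ry":0,"rz":0,"gripper":0}])

```text
t: 10.45
eef_pos: [0.5615, -0.2153, 0.1155]
ee_rot: [-3.142, -0.0, -1.36]
force: [0.0, -0.4, -0.4]
width: 0.0874
gripper_force: 0.0
```

```bash
python3 -c "
from h import *
st()
f=grab('scene');P=cloud(f);B=blue(f)&(P[...,2]>.05);print(planrect(f,B,.097),np.median(P[B][:,2]))"
```

```text
t 10.45 p [ 561.5 -215.3  115.5] rpy [-3.142 -0.    -1.36 ] q [-0.04  0.32 -0.29 -0.   -0.96  0.25] F [ 0.  -0.4 -0.4] w 87.4 g 0.0
(array([ 564.1, -230.2]), array([177.2, 124. ]), 11.8, [[465.0, -188.0], [490.0, -309.0], [663.0, -273.0], [638.0, -151.0]]) 0.09681065747588768
```

```bash
python3 -c "
from h import *
print(arm.tcp_to_tips); st(); grab('wrist','w1')"
```

```text
0.022
t 10.5 p [ 561.5 -215.   115.5] rpy [-3.141  0.    -1.36 ] q [-0.04  0.32 -0.29 -0.   -0.96  0.25] F [ 0.  -0.1 -0.1] w 87.2 g 0.0
```

View pics/w1.png

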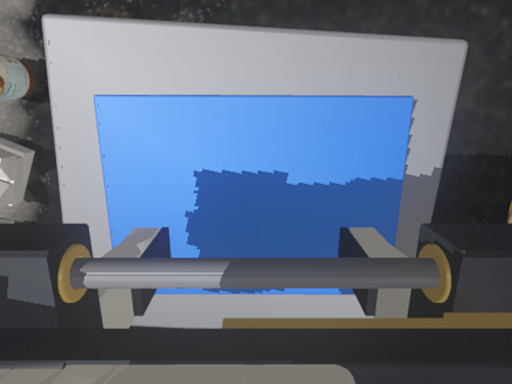

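jog_arm(targets=[{"dx":0,"dy":0,"dz":-10,"rx":0,"ry":0,"rz":0,"gripper":0},{"dx":25,"dy":0,"dz":-10,"rx":0,"ry":0,"rz":0,"gripper":0},{"dx":50,"dy":0,"dz":-10,"rx":0,"ry":0,"rz":0,"gripper":0},{"dx":75,"dy":0,"dz":-10,"rx":0,"ry":0,"rz":0,"gripper":0},{"dx":94,"dy":0,"dz":-10,"rx":0,"ry":0,"rz":0,"gripper":0},{"dx":94,"dy":0,"dz":-5,"rx":0,"ry":0,"rz":0,"gripper":0},{"dx":94,"dy":0,"dz":2,"rx":0,"ry":0,"rz":0,"gripper":0},{"dx":94,"dy":0,"dz":4,"rx":0,"ry":0,"rz":0,"gripper":0}])

```text
t: 11.22
eef_pos: [0.5803, -0.3079, 0.1102]
ee_rot: [3.14, 0.001, -1.362]
force: [-0.6, 0.5, -0.1]
width: 0.0878
gripper_force: 0.0
```

jog_arm(targets=[{"dx":0,"dy":0,"dz":0,"rx":0,"ry":0,"rz":0,"gripper":0},{"dx":0,"dy":0,"dz":0,"rx":0,"ry":0,"rz":0,"gripper":0},{"dx":0,"dy":0,"dz":0.5,"rx":0,"ry":0,"rz":0,"gripper":0},{"dx":0,"dy":0,"dz":1,"rx":0,"ry":0,"rz":0,"gripper":0},{"dx":0,"dy":0,"dz":1,"rx":0,"ry":0,"rz":0,"gripper":0},{"dx":0,"dy":0,"dz":1,"rx":0,"ry":0,"rz":0,"gripper":0},{"dx":0,"dy":0,"dz":1,"rx":0,"ry":0,"rz":0,"gripper":0},{"dx":0,"dy":0,"dz":1,"rx":0,"ry":0,"rz":0,"gripper":0}])

```text
t: 11.88
eef_pos: [0.5812, -0.3079, 0.1106]
ee_rot: [-3.141, -0.0, -1.361]
force: [-0.1, 0.4, 0.3]
width: 0.0878
gripper_force: 0.0
```

```bash
python3 -c "
from h import *
st()"
```

```text
t 11.88 p [ 581.2 -307.9  110.6] rpy [-3.141 -0.    -1.361] q [-0.19  0.41 -0.16  0.   -1.    0.4 ] F [-0.1  0.4  0.3] w 87.8 g 0.0
```

jog_arm(targets=[{"dx":-4,"dy":0,"dz":1,"rx":0,"ry":0,"rz":0,"gripper":0},{"dx":-8,"dy":0,"dz":1,"rx":0,"ry":0,"rz":0,"gripper":0},{"dx":-12,"dy":0,"dz":1,"rx":0,"ry":0,"rz":0,"gripper":0},{"dx":-16,"dy":0,"dz":1,"rx":0,"ry":0,"rz":0,"gripper":0},{"dx":-20,"dy":0,"dz":1,"rx":0,"ry":0,"rz":0,"gripper":0},{"dx":-24,"dy":0,"dz":1,"rx":0,"ry":0,"rz":0,"gripper":0},{"dx":-28,"dy":0,"dz":1,"rx":0,"ry":0,"rz":0,"gripper":0},{"dx":-32,"dy":0,"dz":1,"rx":0,"ry":0,"rz":0,"gripper":0}])

```text
t: 12.55
eef_pos: [0.5745, -0.2762, 0.1095]
ee_rot: [-3.141, -0.0, -1.361]
force: [-0.2, -0.3, -0.0]
width: 0.0877
gripper_force: 0.0
```

```bash
python3 -c "
from h import *
st()
f=grab('scene');P=cloud(f);B=blue(f)&(P[...,2]>.05);print(planrect(f,B,.097),np.median(P[B][:,2]))"
```

```text
t 12.55 p [ 574.5 -276.2  109.5] rpy [-3.141 -0.    -1.361] q [-0.14  0.38 -0.21 -0.   -0.98  0.35] F [-0.2 -0.3 -0. ] w 87.7 g 0.0
(array([ 560.5, -230.9]), array([170. , 124.9]), 11.8, [[465.0, -187.0], [490.0, -309.0], [656.0, -275.0], [631.0, -152.0]]) 0.09679694925451343
```

```bash
python3 -c "
from h import *
f=grab('wrist','w2');s=arm.get_state();P=cloud(f);Q=rot(s).inv().apply(P.reshape(-1,3)-s['eef_pos']).reshape(P.shape)*1000
v=f['z_map']>0
print('finger pts max z', [ (np.round(Q[r,c],1).tolist()) for r in (225,230,240,260) for c in (110,150,375,400)])
k=v&(abs(Q[...,1])>42)&(abs(Q[...,1])<70)&(abs(Q[...,0])<15)&(Q[...,2]<24);print(np.percentile(Q[k][:,2],[50,90,99,100]))
M=np.linalg.inv(f['view']);print(rot(s).inv().apply(M[:3,3]-s['eef_pos'])*1000)
B=blue(f);print('tray in tool',[np.percentile(Q[B][:,i],[2,50,98]).round(1) for i in range(3)])"
```

```text
finger pts max z [[1.3, -84.3, 13.8], [1.3, -60.7, 13.7], [1.9, 71.3, 12.4], [1.7, 86.1, 12.7], [-1.7, -84.5, 13.3], [10.6, -50.5, -17.1], [11.0, 59.7, -17.9], [-1.3, 86.4, 12.6], [-8.1, -85.2, 13.4], [9.9, -47.4, -27.6], [11.0, 55.5, -29.8], [-13.4, 93.3, 25.5], [31.7, -37.0, -89.8], [31.3, -26.8, -89.1], [31.8, 32.1, -90.0], [32.0, 38.5, -90.3]]
[-34.14202392  13.43729978  21.46906766  23.95567912]
[  71.69148264    0.63839272 -167.87373452]
tray in tool [array([-66.7, -13.3,  12.1]), array([-65. ,   4.1,  81.9]), array([11.6, 12.9, 14.2])]
```

View pics/w2.png

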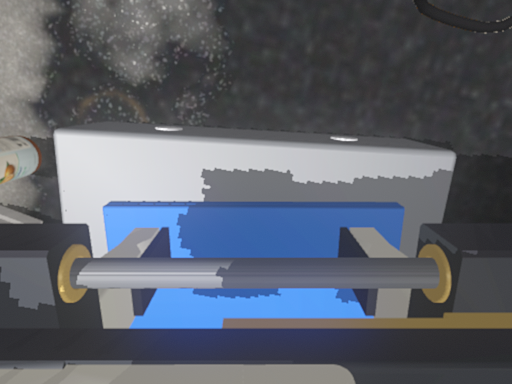

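```bash
python3 -c "
from h import *
f=grab('wrist');s=arm.get_state();P=cloud(f);Q=rot(s).inv().apply(P.reshape(-1,3)-s['eef_pos']).reshape(P.shape)*1000
for c in (120,130,140,150,385):
  print(c,[(r,Q[r,c].round().astype(int).tolist()) for r in list(range(222,258,5))+[290,300,310,320]])
f=grab('scene');P=cloud(f).reshape(-1,3);Q=rot(s).inv().apply(P-s['eef_pos'])*1000
k=(abs(Q[:,0])<25)&(abs(Q[:,1])<75)&(Q[:,2]>-70)&(Q[:,2]<8);print(Q[k][::6].round().astype(int).tolist())
"
```

```text
120 [(222, [4, -78, 13]), (227, [0, -78, 14]), (232, [-3, -79, 14]), (237, [-6, -79, 13]), (242, [-9, -79, 13]), (247, [11, -57, -38]), (252, [11, -56, -42]), (257, [11, -54, -47]), (290, [7, -47, -64]), (300, [4, -47, -66]), (310, [1, -46, -68]), (320, [-3, -47, -67])]
130 [(222, [3, -72, 13]), (227, [1, -72, 12]), (232, [11, -60, -19]), (237, [11, -57, -26]), (242, [11, -55, -31]), (247, [11, -53, -38]), (252, [11, -51, -42]), (257, [11, -50, -46]), (290, [2, -47, -56]), (300, [-2, -47, -56]), (310, [-6, -47, -57]), (320, [-10, -47, -59])]
140 [(222, [3, -66, 13]), (227, [1, -66, 12]), (232, [11, -54, -20]), (237, [11, -52, -26]), (242, [11, -50, -32]), (247, [9, -51, -32]), (252, [7, -50, -33]), (257, [9, -47, -43]), (290, [1, -44, -55]), (300, [-2, -43, -57]), (310, [-8, -44, -55]), (320, [-63, -72, 13])]
150 [(222, [3, -61, 14]), (227, [0, -61, 14]), (232, [11, -49, -21]), (237, [11, -48, -26]), (242, [9, -47, -28]), (247, [9, -45, -34]), (252, [9, -44, -38]), (257, [8, -44, -40]), (290, [-5, -43, -45]), (300, [-9, -43, -46]), (310, [-56, -65, 13]), (320, [-63, -66, 13])]
385 [(222, [4, 77, 13]), (227, [0, 78, 13]), (232, [-3, 78, 14]), (237, [-6, 78, 13]), (242, [11, 59, -32]), (247, [11, 57, -37]), (252, [11, 56, -42]), (257, [12, 53, -48]), (290, [6, 48, -62]), (300, [2, 48, -63]), (310, [-2, 49, -63]), (320, [23, 31, -102])]
[[13, -56, -57], [12, -52, -46], [10, -45, -37], [5, -44, -15]]
```

jog_arm(targets=[{"dx":0,"dy":0,"dz":-50,"rx":0,"ry":0,"rz":0,"gripper":0.3},{"dx":0,"dy":0,"dz":-50,"rx":0,"ry":0,"rz":0,"gripper":0.7},{"dx":10,"dy":0,"dz":-50,"rx":0,"ry":0,"rz":0,"gripper":0.7},{"dx":20,"dy":0,"dz":-50,"rx":0,"ry":0,"rz":0,"gripper":0.7},{"dx":33,"dy":0,"dz":-50,"rx":0,"ry":0,"rz":0,"gripper":0.7},{"dx":33,"dy":0,"dz":-50,"rx":0,"ry":0,"rz":0,"gripper":0.7},{"dx":33,"dy":0,"dz":-50,"rx":0,"ry":0,"rz":0,"gripper":0.7},{"dx":33,"dy":0,"dz":-50,"rx":0,"ry":0,"rz":0,"gripper":0.7}])

```text
t: 13.42
eef_pos: [0.5809, -0.3094, 0.1583]
ee_rot: [3.14, 0.001, -1.362]
force: [0.1, -0.7, -0.5]
width: 0.0402
gripper_force: 0.0
```

jog_arm(targets=[{"dx":0,"dy":0,"dz":0,"rx":0,"ry":0,"rz":0,"gripper":0.7},{"dx":0,"dy":0,"dz":0,"rx":0,"ry":0,"rz":0,"gripper":0.7},{"dx":0,"dy":0,"dz":0,"rx":0,"ry":0,"rz":0,"gripper":0.7},{"dx":0,"dy":0,"dz":0,"rx":0,"ry":0,"rz":0,"gripper":0.7},{"dx":0,"dy":0,"dz":0,"rx":0,"ry":0,"rz":0,"gripper":0.7},{"dx":0,"dy":0,"dz":0,"rx":0,"ry":0,"rz":0,"gripper":0.7},{"dx":0,"dy":0,"dz":0,"rx":0,"ry":0,"rz":0,"gripper":0.7},{"dx":0,"dy":0,"dz":0,"rx":0,"ry":0,"rz":0,"gripper":0.7}])

```text
t: 14.08
eef_pos: [0.5815, -0.3089, 0.1596]
ee_rot: [-3.141, -0.0, -1.361]
force: [0.0, -0.0, -0.6]
width: 0.0266
gripper_force: 0.0
```

```bash
python3 -c "
from h import *
st();f=grab('wrist','w3');s=arm.get_state();P=cloud(f);Q=rot(s).inv().apply(P.reshape(-1,3)-s['eef_pos']).reshape(P.shape)*1000
k=(abs(Q[...,1])<45)&(abs(Q[...,0])<16)&(Q[...,2]>-70)&(Q[...,2]<30)
for a in range(-60,30,10):
  m=k&(Q[...,2]>=a)&(Q[...,2]<a+10)
  if m.any(): print(a,m.sum(),Q[m].min(0).round(),Q[m].max(0).round())
"
```

```text
t 14.08 p [ 581.5 -308.9  159.6] rpy [-3.141 -0.    -1.361] q [-0.19  0.37 -0.1   0.   -1.1   0.4 ] F [ 0.  -0.  -0.6] w 26.6 g 0.0
-60 706 [-11. -17. -60.] [  5.  18. -50.]
-50 376 [ -9. -23. -50.] [ 12.  24. -40.]
-40 533 [-10. -26. -40.] [ 12.  26. -30.]
-30 665 [ -0. -28. -30.] [ 12.  29. -20.]
-20 404 [ -7. -29. -20.] [ 12.  29. -10.]
-10 13 [ -2. -17. -10.] [10. 17. -9.]
```

View pics/w3.png

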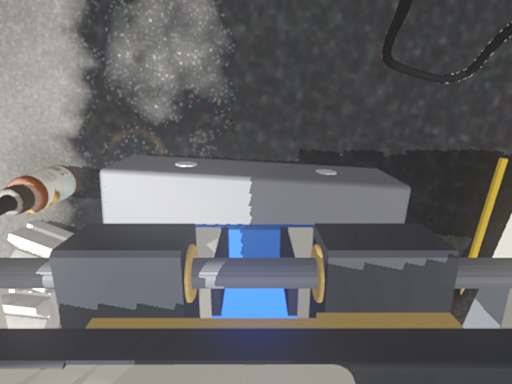

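The fingertips appear to sit about 10–14 mm *behind* the reported TCP, not 22 mm ahead. That also explains the shallow loupe grip. I'll lower carefully and check for contact.

jog_arm(targets=[{"dx":0,"dy":0,"dz":15,"rx":0,"ry":0,"rz":0,"gripper":0.2},{"dx":0,"dy":0,"dz":30,"rx":0,"ry":0,"rz":0,"gripper":0},{"dx":0,"dy":0,"dz":45,"rx":0,"ry":0,"rz":0,"gripper":0},{"dx":0,"dy":0,"dz":55,"rx":0,"ry":0,"rz":0,"gripper":0},{"dx":0,"dy":0,"dz":60,"rx":0,"ry":0,"rz":0,"gripper":0},{"dx":0,"dy":0,"dz":64,"rx":0,"ry":0,"rz":0,"gripper":0},{"dx":0,"dy":0,"dz":68,"rx":0,"ry":0,"rz":0,"gripper":0},{"dx":0,"dy":0,"dz":70,"rx":0,"ry":0,"rz":0,"gripper":0}])

```text
t: 14.8
eef_pos: [0.5817, -0.309, 0.0895]
ee_rot: [-3.141, -0.0, -1.361]
force: [-0.0, 0.2, -0.7]
width: 0.0738
gripper_force: 0.0
```

jog_arm(targets=[{"dx":0,"dy":0,"dz":0,"rx":0,"ry":0,"rz":0,"gripper":0},{"dx":0,"dy":0,"dz":0,"rx":0,"ry":0,"rz":0,"gripper":0},{"dx":0,"dy":0,"dz":0,"rx":0,"ry":0,"rz":0,"gripper":0},{"dx":0,"dy":0,"dz":0,"rx":0,"ry":0,"rz":0,"gripper":0},{"dx":0,"dy":0,"dz":0,"rx":0,"ry":0,"rz":0,"gripper":0},{"dx":0,"dy":0,"dz":0,"rx":0,"ry":0,"rz":0,"gripper":0},{"dx":0,"dy":0,"dz":0,"rx":0,"ry":0,"rz":0,"gripper":0},{"dx":0,"dy":0,"dz":0,"rx":0,"ry":0,"rz":0,"gripper":0}])

```text
t: 15.47
eef_pos: [0.5815, -0.309, 0.0895]
ee_rot: [-3.142, -0.0, -1.361]
force: [0.4, -0.2, 0.1]
width: 0.0878
gripper_force: 0.0
```

```bash
python3 -c "
from h import *
st();f=grab('wrist');s=arm.get_state();P=cloud(f);Q=rot(s).inv().apply(P.reshape(-1,3)-s['eef_pos']).reshape(P.shape)*1000
k=(abs(Q[...,1])>40)&(abs(Q[...,1])<64)&(abs(Q[...,0])<16)&(Q[...,2]>-70)&(Q[...,2]<30)
for a in range(-60,30,5):
  m=k&(Q[...,2]>=a)&(Q[...,2]<a+5)
  if m.any(): print(a,m.sum(),Q[m].min(0).round(),Q[m].max(0).round())
B=blue(f);print('tray in tool',[np.percentile(Q[B][:,i],[2,50,98]).round(1) for i in range(3)])
"
```

```text
t 15.47 p [ 581.5 -309.    89.5] rpy [-3.142 -0.    -1.361] q [-0.19  0.43 -0.18  0.   -0.96  0.4 ] F [ 0.4 -0.2  0.1] w 87.8 g 0.0
-60 848 [-11. -48. -60.] [  5.  49. -55.]
-55 228 [-11. -47. -55.] [  2.  49. -50.]
-50 295 [-10. -62. -50.] [ 12.  62. -45.]
-45 516 [-10. -62. -45.] [ 12.  63. -40.]
-40 392 [-10. -60. -40.] [ 12.  62. -35.]
-35 493 [  3. -60. -35.] [ 12.  61. -30.]
-30 471 [  1. -59. -30.] [ 12.  60. -25.]
-25 417 [ -2. -59. -25.] [ 12.  60. -20.]
-20 400 [ -5. -59. -20.] [ 12.  60. -15.]
-15 243 [ -7. -59. -15.] [ 11.  60. -10.]
-10 21 [ -7. -47. -10.] [10. 47. -9.]
0 1383 [-15. -64.   3.] [16. 64.  5.]
5 1190 [-15. -64.   5.] [16. 64. 10.]
10 109 [13. 40. 10.] [14. 64. 15.]
15 96 [13. 40. 15.] [14. 64. 20.]
20 90 [13. 40. 20.] [15. 64. 25.]
25 89 [13. 40. 25.] [14. 64. 30.]
tray in tool [array([-53. , -36.9, -28. ]), array([-43.7,   4.5,  53.5]), array([-8.3, -7.1, -6. ])]
```

jog_arm(targets=[{"dx":0,"dy":0,"dz":5,"rx":0,"ry":0,"rz":0,"gripper":0},{"dx":0,"dy":0,"dz":8,"rx":0,"ry":0,"rz":0,"gripper":0},{"dx":0,"dy":0,"dz":10,"rx":0,"ry":0,"rz":0,"gripper":0},{"dx":0,"dy":0,"dz":10,"rx":0,"ry":0,"rz":0,"gripper":0},{"dx":-5,"dy":0,"dz":10,"rx":0,"ry":0,"rz":0,"gripper":0},{"dx":-10,"dy":0,"dz":10,"rx":0,"ry":0,"rz":0,"gripper":0},{"dx":-15,"dy":0,"dz":10,"rx":0,"ry":0,"rz":0,"gripper":0},{"dx":-20,"dy":0,"dz":10,"rx":0,"ry":0,"rz":0,"gripper":0}])

```text
t: 16.18
eef_pos: [0.5772, -0.2889, 0.0796]
ee_rot: [-3.141, -0.0, -1.361]
force: [0.0, -0.8, -0.8]
width: 0.0873
gripper_force: 0.6
```

jog_arm(targets=[{"dx":-6,"dy":0,"dz":0,"rx":0,"ry":0,"rz":0,"gripper":0},{"dx":-12,"dy":0,"dz":0,"rx":0,"ry":0,"rz":0,"gripper":0},{"dx":-18,"dy":0,"dz":0,"rx":0,"ry":0,"rz":0,"gripper":0},{"dx":-24,"dy":0,"dz":0,"rx":0,"ry":0,"rz":0,"gripper":0},{"dx":-30,"dy":0,"dz":0,"rx":0,"ry":0,"rz":0,"gripper":0},{"dx":-35,"dy":0,"dz":0,"rx":0,"ry":0,"rz":0,"gripper":0},{"dx":-40,"dy":0,"dz":0,"rx":0,"ry":0,"rz":0,"gripper":0},{"dx":-42,"dy":0,"dz":0,"rx":0,"ry":0,"rz":0,"gripper":0}])

```text
t: 16.85
eef_pos: [0.5684, -0.2476, 0.0796]
ee_rot: [-3.141, -0.0, -1.36]
force: [0.7, -0.7, 0.3]
width: 0.0872
gripper_force: 0.7
```

```bash
python3 -c "
from h import *
st()
for n in('scene','top'):
  f=grab(n);P=cloud(f);B=blue(f)&(P[...,2]>.05);print(planrect(f,B,.097),np.median(P[B][:,2]))"
```

```text
t 16.85 p [ 568.4 -247.6   79.6] rpy [-3.141 -0.    -1.36 ] q [-0.1   0.39 -0.29 -0.   -0.9   0.31] F [ 0.7 -0.7  0.3] w 87.2 g 0.7
(array([ 553.1, -178.8]), array([176.9, 125.9]), 11.9, [[454.0, -135.0], [479.0, -259.0], [653.0, -222.0], [627.0, -99.0]]) 0.09689162732328721
(array([ 532.4, -210.6]), array([117.9,  59.8]), 11.9, [[469.0, -193.0], [481.0, -252.0], [596.0, -228.0], [584.0, -169.0]]) 0.09718714088174352
```

jog_arm(targets=[{"dx":-6,"dy":0,"dz":0,"rx":0,"ry":0,"rz":0,"gripper":0},{"dx":-12,"dy":0,"dz":0,"rx":0,"ry":0,"rz":0,"gripper":0},{"dx":-18,"dy":0,"dz":0,"rx":0,"ry":0,"rz":0,"gripper":0},{"dx":-24,"dy":0,"dz":0,"rx":0,"ry":0,"rz":0,"gripper":0},{"dx":-28,"dy":0,"dz":0,"rx":0,"ry":0,"rz":0,"gripper":0},{"dx":-31,"dy":0,"dz":0,"rx":0,"ry":0,"rz":0,"gripper":0},{"dx":-31,"dy":0,"dz":0,"rx":0,"ry":0,"rz":0,"gripper":0},{"dx":-25,"dy":0,"dz":0,"rx":0,"ry":0,"rz":0,"gripper":0}])

```text
t: 17.62
eef_pos: [0.5631, -0.223, 0.0795]
ee_rot: [3.141, 0.001, -1.36]
force: [0.0, -0.4, -0.4]
width: 0.0878
gripper_force: 0.0
```

jog_arm(targets=[{"dx":6,"dy":0,"dz":0,"rx":0,"ry":0,"rz":0,"gripper":0},{"dx":6,"dy":0,"dz":-40,"rx":0,"ry":0,"rz":0,"gripper":0},{"dx":6,"dy":0,"dz":-80,"rx":0,"ry":0,"rz":0,"gripper":0},{"dx":0,"dy":0,"dz":-120,"rx":0,"ry":0,"rz":0,"gripper":0},{"dx":-30,"dy":0,"dz":-140,"rx":0,"ry":0,"rz":0,"gripper":0},{"dx":-70,"dy":0,"dz":-150,"rx":0,"ry":0,"rz":0,"gripper":0},{"dx":-110,"dy":0,"dz":-160,"rx":0,"ry":0,"rz":0,"gripper":0},{"dx":-150,"dy":0,"dz":-170,"rx":0,"ry":0,"rz":0,"gripper":0}])

```text
t: 18.28
eef_pos: [0.5316, -0.0767, 0.2502]
ee_rot: [-3.141, 0.0, -1.363]
force: [1.1, 0.9, -0.0]
width: 0.0876
gripper_force: 0.0
```

jog_arm(targets=[{"dx":-40,"dy":0,"dz":-10,"rx":0,"ry":0,"rz":0,"gripper":0.2},{"dx":-80,"dy":0,"dz":-20,"rx":0,"ry":0,"rz":0,"gripper":0.43},{"dx":-110,"dy":0,"dz":-30,"rx":0,"ry":0.1,"rz":0,"gripper":0.43},{"dx":-140,"dy":0,"dz":-30,"rx":0,"ry":0.2,"rz":0,"gripper":0.43},{"dx":-160,"dy":0,"dz":-30,"rx":0,"ry":0.3,"rz":0,"gripper":0.43},{"dx":-170,"dy":0,"dz":-30,"rx":0,"ry":0.4,"rz":0,"gripper":0.43},{"dx":-170,"dy":0,"dz":-30,"rx":0,"ry":0.5,"rz":0,"gripper":0.43},{"dx":-170,"dy":0,"dz":-30,"rx":0,"ry":0.6,"rz":0,"gripper":0.43}])

```text
t: 18.95
eef_pos: [0.4971, 0.0903, 0.2804]
ee_rot: [-3.139, -0.604, -1.36]
force: [0.5, -1.1, -0.3]
width: 0.0506
gripper_force: 0.0
```

```bash
python3 -c "
from h import *
s=st();print(rot(s).as_matrix().round(2))
for n in('scene','top'):
  f=grab(n);P=cloud(f);B=blue(f)&(P[...,2]>.05);print(planrect(f,B,.097),np.median(P[B][:,2]))"
```

```text
t 18.95 p [497.1  90.3 280.4] rpy [-3.139 -0.604 -1.36 ] q [ 0.92  0.14 -0.46  0.45 -1.4  -0.89] F [ 0.5 -1.1 -0.3] w 50.6 g 0.0
[[ 0.17 -0.98  0.12]
 [-0.8  -0.21 -0.55]
 [ 0.57 -0.   -0.82]]
(array([ 546.8, -147.4]), array([177.5, 126.3]), 11.9, [[447.0, -104.0], [473.0, -228.0], [647.0, -191.0], [621.0, -67.0]]) 0.09682659780831437
(array([ 546.8, -144.9]), array([174.9, 124.1]), 11.8, [[449.0, -102.0], [474.0, -224.0], [645.0, -188.0], [620.0, -66.0]]) 0.09676787174051915
```

jog_arm(targets=[{"dx":0,"dy":0,"dz":0,"rx":0,"ry":0.1,"rz":0,"gripper":0.43},{"dx":0,"dy":0,"dz":0,"rx":0,"ry":0.2,"rz":0,"gripper":0.43},{"dx":0,"dy":0,"dz":0,"rx":0,"ry":0.3,"rz":0,"gripper":0.43},{"dx":0,"dy":0,"dz":0,"rx":0,"ry":0.4,"rz":0,"gripper":0.43},{"dx":0,"dy":0,"dz":0,"rx":0,"ry":0.5,"rz":0,"gripper":0.43},{"dx":0,"dy":0,"dz":0,"rx":0,"ry":0.53,"rz":0,"gripper":0.43},{"dx":0,"dy":0,"dz":0,"rx":0,"ry":0.53,"rz":0,"gripper":0.43},{"dx":0,"dy":0,"dz":0,"rx":0,"ry":0.53,"rz":0,"gripper":0.43}])

```text
t: 19.72
eef_pos: [0.4968, 0.0888, 0.2791]
ee_rot: [3.139, -1.127, -1.36]
force: [0.2, -1.3, 0.4]
width: 0.0499
gripper_force: 0.0
```

```bash
cat >> h.py <<'E'
T=-10. # fingertips along tool z from reported TCP; grasp point at T-19
def gpose(G,hdir,al,flip=1):
    "TCP and R for grasp point G(mm), horizontal heading hdir, down angle al(deg); flip=+-1 sets closing axis up/down"
    a=np.radians(al);h=np.array([*hdir,0])/np.hypot(*hdir)
    z=h*np.cos(a)-np.array([0,0,1])*np.sin(a);y=flip*(h*np.sin(a)+np.array([0,0,1])*np.cos(a));x=np.cross(y,z)
    r=R.from_matrix(np.stack([x,y,z],1));return np.array(G)-(T-19)*z,r
def go(G,hdir,al,flip=1):
    s=arm.get_state();p,r=gpose(G,hdir,al,flip);c=rot(s)
    print('go',np.round(p),np.round(c.inv().apply(p-np.array(s['eef_pos'])*1000),1),np.round((c.inv()*r).as_rotvec(),3))
E
python3 -c "
from h import *
st()
for fl in(1,-1): go([525,-40,200],(.206,-.979),25,fl)"
```

```text
t 19.72 p [496.8  88.8 279.1] rpy [ 3.139 -1.127 -1.36 ] q [ 1.05  0.38 -0.57  0.65 -1.61 -1.17] F [ 0.2 -1.3  0.4] w 49.9 g 0.0
go [530. -66. 188.] [-14.6  -1.  182. ] [-0.006  0.005 -1.569]
go [530. -66. 188.] [-14.6  -1.  182. ] [0.005 0.006 1.572]
```

jog_arm(targets=[{"dx":0,"dy":0,"dz":10,"rx":0,"ry":0,"rz":-0.12,"gripper":0.43},{"dx":-2,"dy":0,"dz":20,"rx":0,"ry":0,"rz":-0.24,"gripper":0.43},{"dx":-4,"dy":0,"dz":30,"rx":0,"ry":0,"rz":-0.36,"gripper":0.43},{"dx":-6,"dy":0,"dz":40,"rx":0,"ry":0,"rz":-0.48,"gripper":0.43},{"dx":-8,"dy":0,"dz":55,"rx":0,"ry":0,"rz":-0.6,"gripper":0.43},{"dx":-10,"dy":0,"dz":70,"rx":0,"ry":0,"rz":-0.72,"gripper":0.43},{"dx":-12,"dy":0,"dz":85,"rx":0,"ry":0,"rz":-0.84,"gripper":0.43},{"dx":-14,"dy":0,"dz":100,"rx":0,"ry":0,"rz":-0.96,"gripper":0.43}])

```text
t: 20.38
eef_pos: [0.5146, 0.0057, 0.2248]
ee_rot: [2.099, -0.542, -0.082]
force: [-0.8, -0.6, 0.6]
width: 0.0502
gripper_force: 0.0
```

jog_arm(targets=[{"dx":0,"dy":0,"dz":10,"rx":0,"ry":0,"rz":-0.12,"gripper":0.43},{"dx":0,"dy":0,"dz":20,"rx":0,"ry":0,"rz":-0.24,"gripper":0.43},{"dx":0,"dy":0,"dz":30,"rx":0,"ry":0,"rz":-0.36,"gripper":0.43},{"dx":0,"dy":0,"dz":40,"rx":0,"ry":0,"rz":-0.48,"gripper":0.43},{"dx":0,"dy":0,"dz":50,"rx":0,"ry":0,"rz":-0.6,"gripper":0.43},{"dx":0,"dy":0,"dz":60,"rx":0,"ry":0,"rz":-0.61,"gripper":0.43},{"dx":0,"dy":0,"dz":60,"rx":0,"ry":0,"rz":-0.61,"gripper":0.43},{"dx":0,"dy":0,"dz":60,"rx":0,"ry":0,"rz":-0.61,"gripper":0.43}])

```text
t: 21.05
eef_pos: [0.5256, -0.0473, 0.1992]
ee_rot: [2.014, -0.006, 0.206]
force: [0.3, -0.6, 1.2]
width: 0.0501
gripper_force: 0.0
```

```bash
python3 -c "
from h import *
st();h=np.array([.206,-.979]);E=np.array([534,-85.])
go([*(E-h*55),91],h,25);go([*(E+h*8),91],h,25)"
```

```text
t 21.05 p [525.6 -47.3 199.2] rpy [ 2.014 -0.006  0.206] q [ 0.81  0.4  -0.83  0.88 -1.33  0.28] F [ 0.3 -0.6  1.2] w 50.1 g 0.0
go [528. -57.  79.] [  -0.2 -104.6   60.5] [-0.006 -0.001 -0.006]
go [ 541. -119.   79.] [-1.000e-01 -7.760e+01  1.175e+02] [-0.006 -0.001 -0.006]
```

jog_arm(targets=[{"dx":0,"dy":-15,"dz":9,"rx":0,"ry":0,"rz":0,"gripper":0.43},{"dx":0,"dy":-30,"dz":18,"rx":0,"ry":0,"rz":0,"gripper":0.43},{"dx":0,"dy":-45,"dz":27,"rx":0,"ry":0,"rz":0,"gripper":0.43},{"dx":0,"dy":-60,"dz":36,"rx":0,"ry":0,"rz":0,"gripper":0.43},{"dx":0,"dy":-75,"dz":45,"rx":0,"ry":0,"rz":0,"gripper":0.43},{"dx":0,"dy":-90,"dz":54,"rx":0,"ry":0,"rz":0,"gripper":0.43},{"dx":0,"dy":-100,"dz":58,"rx":0,"ry":0,"rz":0,"gripper":0.43},{"dx":0,"dy":-104,"dz":60,"rx":0,"ry":0,"rz":0,"gripper":0.43}])

```text
t: 21.72
eef_pos: [0.5279, -0.0559, 0.078]
ee_rot: [2.012, -0.002, 0.209]
force: [1.0, -0.1, 0.4]
width: 0.0499
gripper_force: 0.0
```

```bash
python3 -c "
from h import *
s=st();h=np.array([.206,-.979]);E=np.array([534,-85.])
go([*(E+h*8),91],h,25)
f=grab('scene');cv2.imwrite('pics/s2.png',cv2.resize(f['frame'][130:380,120:400],None,fx=2,fy=2,interpolation=2)[:,:,::-1])
P=cloud(f).reshape(-1,3);Q=rot(s).inv().apply(P-s['eef_pos'])*1000;k=(abs(Q[:,0])<45)&(abs(Q[:,1])<110)&(Q[:,2]<-5)&(Q[:,2]>-170)
print('min z of gripper',P[k&(Q[:,1]>-60)][:,2].min())"
```

```text
t 21.72 p [527.9 -55.9  78. ] rpy [ 2.012e+00 -2.000e-03  2.090e-01] q [ 0.76  0.6  -0.91  1.   -1.16  0.06] F [ 1.  -0.1  0.4] w 49.9 g 0.0
go [ 541. -119.   79.] [-0.1 28.  57.6] [-0.004 -0.002 -0.001]
min z of gripper 0.05290230008544217
```

View pics/s2.png

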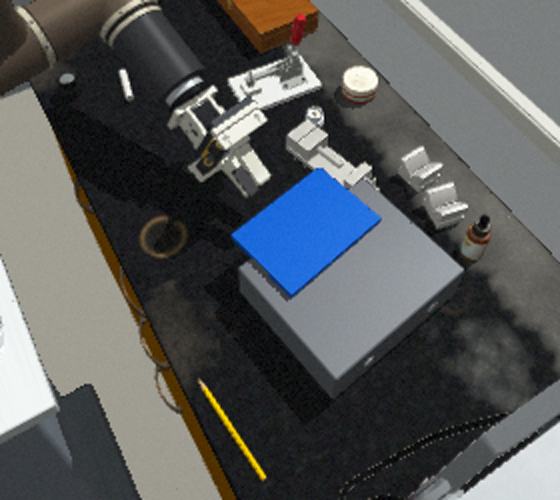

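jog_arm(targets=[{"dx":0,"dy":4,"dz":9,"rx":0,"ry":0,"rz":0,"gripper":0.43},{"dx":0,"dy":8,"dz":18,"rx":0,"ry":0,"rz":0,"gripper":0.43},{"dx":0,"dy":12,"dz":27,"rx":0,"ry":0,"rz":0,"gripper":0.43},{"dx":0,"dy":17,"dz":36,"rx":0,"ry":0,"rz":0,"gripper":0.43},{"dx":0,"dy":22,"dz":45,"rx":0,"ry":0,"rz":0,"gripper":0.43},{"dx":0,"dy":26,"dz":53,"rx":0,"ry":0,"rz":0,"gripper":0.43},{"dx":0,"dy":28,"dz":57,"rx":0,"ry":0,"rz":0,"gripper":0.43},{"dx":0,"dy":28,"dz":57,"rx":0,"ry":0,"rz":0,"gripper":0.43}])

```text
t: 22.43
eef_pos: [0.541, -0.119, 0.0807]
ee_rot: [2.012, -0.003, 0.208]
force: [0.3, 0.2, 0.1]
width: 0.05
gripper_force: 0.0
```

```bash
python3 -c "
from h import *
s=st()
f=grab('scene');P=cloud(f);B=blue(f)&(P[...,2]>.05);print(planrect(f,B,.097),np.percentile(P[B][:,2],[2,50,98]))"
```

```text
t 22.43 p [ 541.  -119.    80.7] rpy [ 2.012 -0.003  0.208] q [ 0.59  0.57 -0.98  1.18 -1.14  0.02] F [0.3 0.2 0.1] w 50.0 g 0.0
(array([ 546.7, -147.6]), array([177.8, 125.8]), 12.2, [[447.0, -105.0], [473.0, -228.0], [647.0, -190.0], [620.0, -67.0]]) [0.09260229 0.09676677 0.099921  ]
```

Now I'll lift with the lower finger, then close.

jog_arm(targets=[{"dx":0,"dy":6,"dz":-2,"rx":0,"ry":0,"rz":0,"gripper":0.43},{"dx":0,"dy":12,"dz":-4,"rx":0,"ry":0,"rz":0,"gripper":0.43},{"dx":0,"dy":18,"dz":-5,"rx":0,"ry":0,"rz":0,"gripper":0.43},{"dx":0,"dy":24,"dz":-6,"rx":0,"ry":0,"rz":0,"gripper":0.43},{"dx":0,"dy":30,"dz":-7,"rx":0,"ry":0,"rz":0,"gripper":0.43},{"dx":0,"dy":36,"dz":-9,"rx":0,"ry":0,"rz":0,"gripper":0.43},{"dx":0,"dy":42,"dz":-10,"rx":0,"ry":0,"rz":0,"gripper":0.43},{"dx":0,"dy":47,"dz":-11,"rx":0,"ry":0,"rz":0,"gripper":0.43}])

```text
t: 23.15
eef_pos: [0.543, -0.1283, 0.1278]
ee_rot: [2.012, -0.001, 0.21]
force: [-0.2, 0.3, -0.8]
width: 0.05
gripper_force: 0.7
```

jog_arm(targets=[{"dx":0,"dy":0,"dz":0,"rx":0,"ry":0,"rz":0,"gripper":0.6},{"dx":0,"dy":0,"dz":0,"rx":0,"ry":0,"rz":0,"gripper":0.75},{"dx":0,"dy":0,"dz":0,"rx":0,"ry":0,"rz":0,"gripper":0.9},{"dx":0,"dy":0,"dz":0,"rx":0,"ry":0,"rz":0,"gripper":1},{"dx":0,"dy":0,"dz":0,"rx":0,"ry":0,"rz":0,"gripper":1},{"dx":0,"dy":0,"dz":0,"rx":0,"ry":0,"rz":0,"gripper":1},{"dx":0,"dy":0,"dz":0,"rx":0,"ry":0,"rz":0,"gripper":1},{"dx":0,"dy":0,"dz":0,"rx":0,"ry":0,"rz":0,"gripper":1}], force=40)

```text
t: 23.82
eef_pos: [0.5429, -0.1285, 0.1275]
ee_rot: [2.01, -0.001, 0.209]
force: [1.8, -0.7, 0.8]
width: 0.0115
gripper_force: 39.8
```

```bash
python3 -c "
from h import *
s=st()
f=grab('scene');P=cloud(f);B=blue(f)&(P[...,2]>.05);print(np.percentile(P[B][:,2],[2,50,98]))
Q=rot(s).inv().apply(P[B]-s['eef_pos'])*1000;print('tool frame',np.percentile(Q,[1,50,99],axis=0).round(1))"
```

```text
t 23.82 p [ 542.9 -128.5  127.5] rpy [ 2.01e+00 -1.00e-03  2.09e-01] q [ 0.58  0.48 -0.96  1.15 -1.18  0.12] F [ 1.8 -0.7  0.8] w 11.5 g 39.8
[0.0964244  0.11944229 0.1438916 ]
tool frame [[-87.1   3.1 -25.9]
 [ -8.1   8.   36.3]
 [ 85.6  13.2  94.4]]
```

jog_arm(targets=[{"dx":0,"dy":10,"dz":-5,"rx":0,"ry":0,"rz":0,"gripper":1},{"dx":0,"dy":25,"dz":-12,"rx":0,"ry":0,"rz":0,"gripper":1},{"dx":0,"dy":40,"dz":-19,"rx":0,"ry":0,"rz":0,"gripper":1},{"dx":0,"dy":58,"dz":-27,"rx":0,"ry":0,"rz":0,"gripper":1},{"dx":0,"dy":76,"dz":-36,"rx":0,"ry":0,"rz":0,"gripper":1},{"dx":0,"dy":95,"dz":-50,"rx":0,"ry":0,"rz":0,"gripper":1},{"dx":0,"dy":110,"dz":-70,"rx":0,"ry":0,"rz":0,"gripper":1},{"dx":0,"dy":120,"dz":-90,"rx":0,"ry":0,"rz":0,"gripper":1}])

```text
t: 24.53
eef_pos: [0.5355, -0.0991, 0.2753]
ee_rot: [2.014, -0.001, 0.208]
force: [0.8, 0.8, -3.4]
width: 0.0113
gripper_force: 40.0
```

```bash
python3 -c "
from h import *
s=st()
f=grab('scene');P=cloud(f);B=blue(f)&(P[...,2]>.05)
Q=rot(s).inv().apply(P[B]-s['eef_pos'])*1000;print('tool frame',np.percentile(Q,[1,50,99],axis=0).round(1))
go([480,90,330],(.206,-.979),50);go([480,90,330],(.0,-1),50)"
```

```text
t 24.53 p [535.5 -99.1 275.3] rpy [ 2.014e+00 -1.000e-03  2.080e-01] q [ 0.7   0.26 -0.82  0.94 -1.39  0.43] F [ 0.8  0.8 -3.4] w 11.3 g 40.0
tool frame [[-87.2   2.3 -25.2]
 [ -9.6   6.5  37.3]
 [ 85.9   9.8  95.1]]
go [484.  72. 308.] [ -16.8  -48.5 -171.3] [ 0.429 -0.006 -0.002]
go [480.  71. 308.] [ -20.7  -48.7 -171.6] [ 0.427 -0.171  0.126]
```

jog_arm(targets=[{"dx":-2,"dy":-2,"dz":-20,"rx":0.05,"ry":-0.02,"rz":0.015,"gripper":1},{"dx":-5,"dy":-8,"dz":-45,"rx":0.11,"ry":-0.044,"rz":0.03,"gripper":1},{"dx":-8,"dy":-15,"dz":-70,"rx":0.17,"ry":-0.07,"rz":0.05,"gripper":1},{"dx":-11,"dy":-22,"dz":-95,"rx":0.23,"ry":-0.09,"rz":0.07,"gripper":1},{"dx":-14,"dy":-29,"dz":-120,"rx":0.29,"ry":-0.115,"rz":0.085,"gripper":1},{"dx":-17,"dy":-37,"dz":-145,"rx":0.35,"ry":-0.14,"rz":0.1,"gripper":1},{"dx":-20,"dy":-45,"dz":-165,"rx":0.4,"ry":-0.16,"rz":0.117,"gripper":1},{"dx":-21,"dy":-49,"dz":-172,"rx":0.427,"ry":-0.171,"rz":0.126,"gripper":1}])

```text
t: 25.25
eef_pos: [0.4791, 0.0722, 0.3037]
ee_rot: [2.447, 0.003, -0.001]
force: [0.8, 0.5, -3.2]
width: 0.0115
gripper_force: 39.9
```

```bash
python3 -c "
from h import *
s=st()
go([480,90,330],(.0,-1),50);go([480,90,330],(.0,-1),50,-1)"
```

```text
t 25.25 p [479.1  72.2 303.7] rpy [ 2.447e+00  3.000e-03 -1.000e-03] q [ 0.9   0.2  -0.37  0.41 -1.58  0.55] F [ 0.8  0.5 -3.2] w 11.5 g 39.9
go [480.  71. 308.] [ 0.9  3.3 -2.7] [-0.003  0.002  0.001]
go [480.  71. 308.] [ 0.9  3.3 -2.7] [-0.004 -0.005 -3.141]
```

jog_arm(targets=[{"dx":0,"dy":0,"dz":0,"rx":0,"ry":0,"rz":0.12,"gripper":1},{"dx":0,"dy":0,"dz":0,"rx":0,"ry":0,"rz":0.24,"gripper":1},{"dx":0,"dy":0,"dz":0,"rx":0,"ry":0,"rz":0.36,"gripper":1},{"dx":0,"dy":0,"dz":0,"rx":0,"ry":0,"rz":0.48,"gripper":1},{"dx":0,"dy":0,"dz":0,"rx":0,"ry":0,"rz":0.6,"gripper":1},{"dx":0,"dy":0,"dz":0,"rx":0,"ry":0,"rz":0.72,"gripper":1},{"dx":0,"dy":0,"dz":0,"rx":0,"ry":0,"rz":0.84,"gripper":1},{"dx":0,"dy":0,"dz":0,"rx":0,"ry":0,"rz":0.96,"gripper":1}])

```text
t: 25.92
eef_pos: [0.4786, 0.0688, 0.3023]
ee_rot: [2.689, -0.556, -0.834]
force: [0.5, -0.2, -2.6]
width: 0.0118
gripper_force: 39.9
```

jog_arm(targets=[{"dx":0,"dy":0,"dz":0,"rx":0,"ry":0,"rz":0.12,"gripper":1},{"dx":0,"dy":0,"dz":0,"rx":0,"ry":0,"rz":0.24,"gripper":1},{"dx":0,"dy":0,"dz":0,"rx":0,"ry":0,"rz":0.36,"gripper":1},{"dx":0,"dy":0,"dz":0,"rx":0,"ry":0,"rz":0.48,"gripper":1},{"dx":0,"dy":0,"dz":0,"rx":0,"ry":0,"rz":0.6,"gripper":1},{"dx":0,"dy":0,"dz":0,"rx":0,"ry":0,"rz":0.72,"gripper":1},{"dx":0,"dy":0,"dz":0,"rx":0,"ry":0,"rz":0.84,"gripper":1},{"dx":0,"dy":0,"dz":0,"rx":0,"ry":0,"rz":0.96,"gripper":1}])

```text
t: 26.58
eef_pos: [0.4786, 0.0688, 0.3023]
ee_rot: [-2.862, -0.652, -2.021]
force: [0.5, -0.1, -3.0]
width: 0.0115
gripper_force: 39.9
```

jog_arm(targets=[{"dx":0,"dy":0,"dz":0,"rx":0,"ry":0,"rz":0.12,"gripper":1},{"dx":0,"dy":0,"dz":0,"rx":0,"ry":0,"rz":0.24,"gripper":1},{"dx":0,"dy":0,"dz":0,"rx":0,"ry":0,"rz":0.36,"gripper":1},{"dx":0,"dy":0,"dz":0,"rx":0,"ry":0,"rz":0.48,"gripper":1},{"dx":0,"dy":0,"dz":0,"rx":0,"ry":0,"rz":0.6,"gripper":1},{"dx":0,"dy":0,"dz":0,"rx":0,"ry":0,"rz":0.72,"gripper":1},{"dx":0,"dy":0,"dz":0,"rx":0,"ry":0,"rz":0.84,"gripper":1},{"dx":0,"dy":0,"dz":0,"rx":0,"ry":0,"rz":0.96,"gripper":1}])

```text
t: 27.25
eef_pos: [0.4786, 0.0688, 0.3023]
ee_rot: [-2.457, -0.169, -2.946]
force: [0.9, -0.0, -2.7]
width: 0.012
gripper_force: 39.9
```

```bash
python3 -c "
from h import *
s=st()
a=42;G=[480,92-124*(1-np.cos(np.radians(a)))+0,124*np.sin(np.radians(a))+6+40]
go(G,(.0,-1),a,-1)
f=grab('scene');P=cloud(f);B=blue(f)&(P[...,2]>.05)
Q=rot(s).inv().apply(P[B]-s['eef_pos'])*1000;print('tool frame',np.percentile(Q,[1,50,99],axis=0).round(1))"
```

```text
t 27.25 p [478.6  68.8 302.3] rpy [-2.457 -0.169 -2.946] q [ 0.9   0.2  -0.38  0.41 -1.58 -2.33] F [ 0.9 -0.  -2.7] w 12.0 g 39.9
go [480.  39. 110.] [-27.9  97.4 166.7] [0.136 0.013 0.258]
tool frame [[-85.8  -9.7 -27.2]
 [ 11.4  -6.1  53.1]
 [ 87.4   0.8  94.5]]
```

jog_arm(targets=[{"dx":-3,"dy":10,"dz":17,"rx":0.02,"ry":0.002,"rz":0.05,"gripper":1},{"dx":-7,"dy":24,"dz":41,"rx":0.035,"ry":0.003,"rz":0.08,"gripper":1},{"dx":-11,"dy":38,"dz":65,"rx":0.055,"ry":0.005,"rz":0.12,"gripper":1},{"dx":-15,"dy":52,"dz":90,"rx":0.075,"ry":0.007,"rz":0.15,"gripper":1},{"dx":-19,"dy":66,"dz":113,"rx":0.095,"ry":0.009,"rz":0.18,"gripper":1},{"dx":-23,"dy":80,"dz":137,"rx":0.115,"ry":0.01,"rz":0.22,"gripper":1},{"dx":-26,"dy":92,"dz":157,"rx":0.13,"ry":0.012,"rz":0.25,"gripper":1},{"dx":-28,"dy":97,"dz":167,"rx":0.136,"ry":0.013,"rz":0.258,"gripper":1}])

```text
t: 27.97
eef_pos: [0.4792, 0.0373, 0.1077]
ee_rot: [-2.301, -0.007, -3.137]
force: [0.0, 0.2, -2.5]
width: 0.0116
gripper_force: 39.9
```

```bash
python3 -c "
from h import *
s=st()
for n in('scene','top'):
  f=grab(n,'x_'+n);P=cloud(f);B=blue(f)&(P[...,2]>.01)
  Q=rot(s).inv().apply(P[B]-s['eef_pos'])*1000;print('tool frame',np.percentile(Q,[1,50,99],axis=0).round(1)); print('low z',np.percentile(P[B],[1,99],axis=0))
a=35;G=[480,92-124*(1-np.cos(np.radians(a))),124*np.sin(np.radians(a))+5+8]
go(G,(.0,-1),a,-1)
"
```

```text
t 27.97 p [479.2  37.3 107.7] rpy [-2.301 -0.007 -3.137] q [ 0.89  0.45 -0.66  0.52 -1.22 -2.83] F [ 0.   0.2 -2.5] w 11.6 g 39.9
tool frame [[ -86.9  -10.8 -341.9]
 [  12.4   -5.5   13.3]
 [ 129.3  423.9   94.7]]
low z [[ 0.34665888 -0.03701792  0.01550602]
 [ 0.56607643  0.57333898  0.13187275]]
tool frame [[ -85.9  -10.6 -343.5]
 [  29.7   -5.6   52.5]
 [ 130.9  426.9   96.7]]
low z [[ 0.34502915 -0.03850924  0.01369197]
 [ 0.56510827  0.57618865  0.13078446]]
go [480.  46.  67.] [-0.6 36.5 21.6] [ 0.119 -0.     0.009]
```

View pics/x_scene.png

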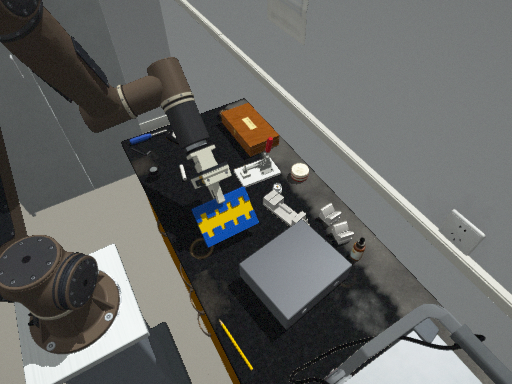

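```bash
python3 -c "
from h import *
d=np.radians(18);h=np.array([np.sin(d),-np.cos(d)]);c=np.array([480,30.]);a=42
for dz in(12,3):
  G=[*(c+h*62-h*124*np.cos(np.radians(a))),124*np.sin(np.radians(a))+4.5+dz]
  go(G,h,a,-1)
"
```

```text
go [477.  38.  80.] [ 2.2 22.1 18.9] [-0.002 -0.234 -0.201]
go [477.  38.  71.] [ 2.1 28.8 24.9] [-0.002 -0.234 -0.201]
```

jog_arm(targets=[{"dx":0,"dy":3,"dz":3,"rx":0,"ry":-0.04,"rz":-0.034,"gripper":1},{"dx":1,"dy":7,"dz":6,"rx":0,"ry":-0.08,"rz":-0.068,"gripper":1},{"dx":1,"dy":11,"dz":9,"rx":0,"ry":-0.12,"rz":-0.102,"gripper":1},{"dx":1,"dy":14,"dz":12,"rx":0,"ry":-0.16,"rz":-0.136,"gripper":1},{"dx":2,"dy":17,"dz":15,"rx":0,"ry":-0.2,"rz":-0.17,"gripper":1},{"dx":2,"dy":20,"dz":17,"rx":0,"ry":-0.234,"rz":-0.201,"gripper":1},{"dx":2,"dy":22,"dz":19,"rx":0,"ry":-0.234,"rz":-0.201,"gripper":1},{"dx":2,"dy":22,"dz":19,"rx":0,"ry":-0.234,"rz":-0.201,"gripper":1}])

```text
t: 28.73
eef_pos: [0.4788, 0.0397, 0.0823]
ee_rot: [-2.304, 0.006, -2.828]
force: [0.4, -0.4, -3.1]
width: 0.0115
gripper_force: 39.9
```

```bash
python3 -c "
from h import *
s=st()
for n in('scene','top'):
  f=grab(n);P=cloud(f);m=blue(f)|((f['frame'][...,0]>180)&(f['frame'][...,2]<60));B=m&(P[...,2]>-.01)&(P[...,1]<.2)&(P[...,1]>-.1)&(P[...,0]<.62)&(P[...,0]>.36)
  print(np.percentile(P[B],[.5,99.5],axis=0).round(3))
"
```

```text
t 28.73 p [478.8  39.7  82.3] rpy [-2.304  0.006 -2.828] q [ 0.95  0.39 -0.92  0.78 -1.01 -2.9 ] F [ 0.4 -0.4 -3.1] w 11.5 g 39.9
[[ 0.394 -0.053  0.001]
 [ 0.583  0.123  0.106]]
[[ 0.393 -0.055 -0.003]
 [ 0.584  0.088  1.136]]
```

jog_arm(targets=[{"dx":0,"dy":1,"dz":1,"rx":0,"ry":0,"rz":0,"gripper":1},{"dx":0,"dy":2,"dz":2,"rx":0,"ry":0,"rz":0,"gripper":1},{"dx":0,"dy":3,"dz":3,"rx":0,"ry":0,"rz":0,"gripper":1},{"dx":0,"dy":4,"dz":4,"rx":0,"ry":0,"rz":0,"gripper":1},{"dx":0,"dy":5,"dz":4.5,"rx":0,"ry":0,"rz":0,"gripper":1},{"dx":0,"dy":6,"dz":5.5,"rx":0,"ry":0,"rz":0,"gripper":1},{"dx":0,"dy":7,"dz":6,"rx":0,"ry":0,"rz":0,"gripper":1},{"dx":0,"dy":7,"dz":6,"rx":0,"ry":0,"rz":0,"gripper":1}])

```text
t: 29.5
eef_pos: [0.4784, 0.0396, 0.0718]
ee_rot: [-2.303, 0.005, -2.829]
force: [-0.5, -0.6, -3.2]
width: 0.0118
gripper_force: 39.9
```

jog_arm(targets=[{"dx":0,"dy":0.5,"dz":0.5,"rx":0,"ry":0,"rz":0,"gripper":1},{"dx":0,"dy":0.8,"dz":0.7,"rx":0,"ry":0,"rz":0,"gripper":1},{"dx":0,"dy":1.1,"dz":1,"rx":0,"ry":0,"rz":0,"gripper":1},{"dx":0,"dy":1.5,"dz":1.3,"rx":0,"ry":0,"rz":0,"gripper":1},{"dx":0,"dy":1.5,"dz":1.3,"rx":0,"ry":0,"rz":0,"gripper":1},{"dx":0,"dy":1.5,"dz":1.3,"rx":0,"ry":0,"rz":0,"gripper":1},{"dx":0,"dy":1.5,"dz":1.3,"rx":0,"ry":0,"rz":0,"gripper":1},{"dx":0,"dy":1.5,"dz":1.3,"rx":0,"ry":0,"rz":0,"gripper":1}])

```text
t: 30.17
eef_pos: [0.4784, 0.0396, 0.0701]
ee_rot: [-2.303, 0.005, -2.829]
force: [-1.7, -0.1, -3.3]
width: 0.0114
gripper_force: 39.9
```

```bash
python3 -c "
from h import *
s=st()"
```

```text
t 30.17 p [478.4  39.6  70.1] rpy [-2.303  0.005 -2.829] q [ 0.95  0.41 -0.93  0.8  -0.99 -2.93] F [-1.7 -0.1 -3.3] w 11.4 g 39.9
```

jog_arm(targets=[{"dx":0,"dy":0.5,"dz":0.5,"rx":0,"ry":0,"rz":0,"gripper":1},{"dx":0,"dy":1,"dz":0.9,"rx":0,"ry":0,"rz":0,"gripper":1},{"dx":0,"dy":1.5,"dz":1.3,"rx":0,"ry":0,"rz":0,"gripper":1},{"dx":0,"dy":1.8,"dz":1.6,"rx":0,"ry":0,"rz":0,"gripper":1},{"dx":0,"dy":2,"dz":1.8,"rx":0,"ry":0,"rz":0,"gripper":1},{"dx":0,"dy":2,"dz":1.8,"rx":0,"ry":0,"rz":0,"gripper":1},{"dx":0,"dy":2,"dz":1.8,"rx":0,"ry":0,"rz":0,"gripper":1},{"dx":0,"dy":2,"dz":1.8,"rx":0,"ry":0,"rz":0,"gripper":1}])

```text
t: 30.83
eef_pos: [0.4789, 0.04, 0.0683]
ee_rot: [-2.302, 0.006, -2.828]
force: [-3.4, 4.8, 6.8]
width: 0.0116
gripper_force: 40.0
```

jog_arm(targets=[{"dx":0,"dy":0.5,"dz":0.4,"rx":0,"ry":0,"rz":0,"gripper":1},{"dx":0,"dy":1,"dz":0.9,"rx":0,"ry":0,"rz":0,"gripper":1},{"dx":0,"dy":1,"dz":0.9,"rx":0,"ry":0,"rz":0,"gripper":1},{"dx":0,"dy":1,"dz":0.9,"rx":0,"ry":0,"rz":0,"gripper":1},{"dx":0,"dy":1,"dz":0.9,"rx":0,"ry":0,"rz":0,"gripper":1},{"dx":0,"dy":1,"dz":0.9,"rx":0,"ry":0,"rz":0,"gripper":1},{"dx":0,"dy":1,"dz":0.9,"rx":0,"ry":0,"rz":0,"gripper":1},{"dx":0,"dy":1,"dz":0.9,"rx":0,"ry":0,"rz":0,"gripper":1}])

```text
t: 31.5
eef_pos: [0.4793, 0.0402, 0.0674]
ee_rot: [-2.301, 0.006, -2.827]
force: [-3.0, 5.2, 9.9]
width: 0.0115
gripper_force: 40.1
```

```bash
python3 -c "
from h import *
s=st()"
```

```text
t 31.5 p [479.3  40.2  67.4] rpy [-2.301  0.006 -2.827] q [ 0.95  0.42 -0.93  0.81 -0.98 -2.94] F [-3.   5.2  9.9] w 11.5 g 40.1
```

jog_arm(targets=[{"dx":0,"dy":-1,"dz":-1,"rx":0,"ry":0,"rz":0,"gripper":0.9},{"dx":0,"dy":-1,"dz":-1,"rx":0,"ry":0,"rz":0,"gripper":0.86},{"dx":0,"dy":-1,"dz":-1,"rx":0,"ry":0,"rz":0,"gripper":0.84},{"dx":0,"dy":-1,"dz":-1,"rx":0,"ry":0,"rz":0,"gripper":0.81},{"dx":0,"dy":-1,"dz":-1,"rx":0,"ry":0,"rz":0,"gripper":0.78},{"dx":0,"dy":-1,"dz":-1,"rx":0,"ry":0,"rz":0,"gripper":0.75},{"dx":0,"dy":-1,"dz":-1,"rx":0,"ry":0,"rz":0,"gripper":0.73},{"dx":0,"dy":-1,"dz":-1,"rx":0,"ry":0,"rz":0,"gripper":0.73}])

```text
t: 32.17
eef_pos: [0.4783, 0.0396, 0.0674]
ee_rot: [-2.303, 0.005, -2.829]
force: [-0.7, 0.5, -0.8]
width: 0.0233
gripper_force: 0.5
```

```bash
python3 -c "
from h import *
s=st()
for n in('scene',):
  f=grab(n);P=cloud(f);m=blue(f);B=m&(P[...,2]>-.01)&(P[...,1]<.2)&(P[...,1]>-.1)&(P[...,0]<.62)&(P[...,0]>.36)
  print(np.percentile(P[B],[.5,99.5],axis=0).round(3))
"
```

```text
t 32.17 p [478.3  39.6  67.4] rpy [-2.303  0.005 -2.829] q [ 0.95  0.42 -0.93  0.81 -0.98 -2.93] F [-0.7  0.5 -0.8] w 23.3 g 0.5
[[ 0.392 -0.054 -0.001]
 [ 0.584  0.133  0.088]]
```

jog_arm(targets=[{"dx":0,"dy":3,"dz":0.5,"rx":0,"ry":0,"rz":0,"gripper":0.73},{"dx":0,"dy":6,"dz":1,"rx":0,"ry":0,"rz":0,"gripper":0.73},{"dx":0,"dy":9,"dz":1.3,"rx":0,"ry":0,"rz":0,"gripper":0.73},{"dx":0,"dy":12,"dz":1.6,"rx":0,"ry":0,"rz":0,"gripper":0.73},{"dx":0,"dy":15,"dz":2,"rx":0,"ry":0,"rz":0,"gripper":0.73},{"dx":0,"dy":18,"dz":2.3,"rx":0,"ry":0,"rz":0,"gripper":0.73},{"dx":0,"dy":21,"dz":2.6,"rx":0,"ry":0,"rz":0,"gripper":0.73},{"dx":0,"dy":24,"dz":3,"rx":0,"ry":0,"rz":0,"gripper":0.73}])

```text
t: 32.88
eef_pos: [0.4741, 0.0529, 0.0473]
ee_rot: [-2.303, 0.005, -2.829]
force: [-0.6, 0.1, -2.1]
width: 0.0237
gripper_force: 0.5
```

```bash
python3 -c "
from h import *
s=st()
for n in('scene','top'):
  f=grab(n,'y_'+n);P=cloud(f);m=blue(f);B=m&(P[...,2]>-.01)&(P[...,2]<.12)&(P[...,1]<.2)&(P[...,1]>-.1)&(P[...,0]<.62)&(P[...,0]>.36)
  print(np.percentile(P[B],[.5,99.5],axis=0).round(3))
  Q=rot(s).inv().apply(P[B]-s['eef_pos'])*1000;print('tool frame',np.percentile(Q,[1,50,99],axis=0).round(1))
"
```

```text
t 32.88 p [474.1  52.9  47.3] rpy [-2.303  0.005 -2.829] q [ 0.97  0.46 -0.93  0.81 -0.96 -2.97] F [-0.6  0.1 -2.1] w 23.7 g 0.5
[[ 0.389 -0.051 -0.001]
 [ 0.583  0.138  0.068]]
tool frame [[-100.2  -33.4  -28.3]
 [   7.8  -20.1   51.1]
 [  87.2   23.    89.5]]
[[ 0.389 -0.053 -0.002]
 [ 0.582  0.104  0.069]]
tool frame [[-91.1 -33.5 -29.1]
 [  6.6 -23.2  57.9]
 [ 86.6  53.4  91.6]]
```

```bash
cat >> h.py <<'E'
def step(down,out,al,h,s=None):
    s=arm.get_state();G=np.array(s['eef_pos'])*1000+(T-19)*rot(s).as_matrix()[:,2]
    print('G',G.round(1));h=np.array(h);go([*(G[:2]-h*out),G[2]-down],h,al,-1)
E
python3 -c "
from h import *
d=np.radians(18);h=(np.sin(d),-np.cos(d))
step(20,10,48,h);step(10,5,45,h)"
```

```text
G [467.4  73.5  66.6]
go [470.  65.  25.] [ 0.2 24.6  5.8] [-0.106  0.002 -0.004]
G [467.4  73.5  66.6]
go [472.  59.  36.] [ 0.1 12.3  2.9] [-0.053  0.002 -0.004]
```

jog_arm(targets=[{"dx":0,"dy":3,"dz":1,"rx":-0.013,"ry":0,"rz":0,"gripper":0.73},{"dx":0,"dy":6,"dz":1.5,"rx":-0.026,"ry":0,"rz":0,"gripper":0.73},{"dx":0,"dy":9,"dz":2,"rx":-0.04,"ry":0,"rz":0,"gripper":0.73},{"dx":0,"dy":12,"dz":3,"rx":-0.053,"ry":0,"rz":0,"gripper":0.73},{"dx":0,"dy":15,"dz":3.5,"rx":-0.066,"ry":0,"rz":0,"gripper":0.73},{"dx":0,"dy":18,"dz":4,"rx":-0.08,"ry":0,"rz":0,"gripper":0.73},{"dx":0,"dy":21,"dz":5,"rx":-0.09,"ry":0,"rz":0,"gripper":0.73},{"dx":0,"dy":24,"dz":6,"rx":-0.105,"ry":0,"rz":0,"gripper":0.73}])

```text
t: 33.65
eef_pos: [0.4708, 0.0641, 0.0255]
ee_rot: [-2.41, 0.005, -2.829]
force: [-0.3, 0.3, -1.8]
width: 0.0237
gripper_force: 0.6
```

```bash
python3 -c "
from h import *
s=st()
for n in('scene','top'):
  f=grab(n,'y_'+n);P=cloud(f);m=blue(f);B=m&(P[...,2]>-.01)&(P[...,2]<.12)&(P[...,1]<.2)&(P[...,1]>-.1)&(P[...,0]<.62)&(P[...,0]>.36)
  print(np.percentile(P[B],[.5,99.5],axis=0).round(3))
  Q=rot(s).inv().apply(P[B]-s['eef_pos'])*1000;print('tool frame',np.percentile(Q,[1,50,99],axis=0).round(1))
d=np.radians(18);h=(np.sin(d),-np.cos(d))
step(8,6,56,h)
"
```

```text
t 33.65 p [470.8  64.1  25.5] rpy [-2.41   0.005 -2.829] q [ 0.94  0.44 -0.94  0.8  -0.86 -2.94] F [-0.3  0.3 -1.8] w 23.7 g 0.6
[[ 0.386 -0.051 -0.001]
 [ 0.582  0.14   0.048]]
tool frame [[-93.3 -64.3 -28.6]
 [  8.8 -42.7  42.6]
 [ 87.2  33.4  75.8]]
[[ 0.386 -0.051 -0.003]
 [ 0.581  0.111  0.049]]
tool frame [[-90.1 -65.  -28.2]
 [  8.4 -48.1  51. ]
 [ 86.7  35.8  77.6]]
G [464.7  82.4  47.2]
go [468.  73.  15.] [ 0.1 13.8  1.7] [-0.139  0.003 -0.004]
```

```bash
python3 -c "
from h import *
d=np.radians(18);h=(np.sin(d),-np.cos(d))
step(6,-3,58,h)
"
```

```text
G [464.7  82.4  47.2]
go [470.  65.  17.] [0.1 6.8 6. ] [-0.174  0.003 -0.004]
```

jog_arm(targets=[{"dx":0,"dy":0,"dz":0,"rx":-0.02,"ry":0,"rz":0,"gripper":0.7},{"dx":0,"dy":1,"dz":1,"rx":-0.04,"ry":0,"rz":0,"gripper":0.67},{"dx":0,"dy":2,"dz":2,"rx":-0.06,"ry":0,"rz":0,"gripper":0.65},{"dx":0,"dy":3,"dz":3,"rx":-0.09,"ry":0,"rz":0,"gripper":0.62},{"dx":0,"dy":4,"dz":4,"rx":-0.12,"ry":0,"rz":0,"gripper":0.59},{"dx":0,"dy":5,"dz":5,"rx":-0.145,"ry":0,"rz":0,"gripper":0.57},{"dx":0,"dy":7,"dz":6,"rx":-0.17,"ry":0,"rz":0,"gripper":0.55},{"dx":0,"dy":7,"dz":6,"rx":-0.17,"ry":0,"rz":0,"gripper":0.55}])

```text
t: 34.42
eef_pos: [0.4704, 0.0646, 0.0168]
ee_rot: [-2.581, 0.006, -2.83]
force: [-0.9, -0.5, -1.6]
width: 0.0389
gripper_force: 0.7
```

```bash
python3 -c "
from h import *
s=st()
for n in('scene','top'):
  f=grab(n,'z_'+n);P=cloud(f);m=blue(f);B=m&(P[...,2]>-.01)&(P[...,2]<.12)&(P[...,1]<.2)&(P[...,1]>-.1)&(P[...,0]<.62)&(P[...,0]>.36)
  print(np.percentile(P[B],[.5,99.5],axis=0).round(3))
  Q=rot(s).inv().apply(P[B]-s['eef_pos'])*1000;print('tool frame',np.percentile(Q,[1,50,99],axis=0).round(1))
d=np.radians(18);h=(np.sin(d),-np.cos(d))
step(0,25,58,h);step(0,25,68,h)
"
```

```text
t 34.42 p [470.4  64.6  16.8] rpy [-2.581  0.006 -2.83 ] q [ 0.86  0.37 -0.95  0.76 -0.72 -2.82] F [-0.9 -0.5 -1.6] w 38.9 g 0.7
[[ 0.384 -0.049  0.002]
 [ 0.58   0.106  0.037]]
tool frame [[-88.2 -80.7 -26.7]
 [ 11.2 -53.3  31.7]
 [ 87.   10.1  57.2]]
[[ 0.385 -0.05  -0.002]
 [ 0.58   0.113  0.037]]
tool frame [[-89.8 -80.6 -26.8]
 [  7.1 -58.6  36.6]
 [ 86.3  31.4  58.2]]
G [465.7  79.5  41.3]
go [463.  89.  17.] [  0.1  21.3 -13.3] [-0.005  0.003 -0.004]
G [465.7  79.5  41.3]
go [461.  93.  14.] [  0.2  26.3 -13.8] [-0.179  0.004 -0.004]
```

jog_arm(targets=[{"dx":0,"dy":1,"dz":-0.6,"rx":0,"ry":0,"rz":0,"gripper":0.55},{"dx":0,"dy":2,"dz":-1.2,"rx":0,"ry":0,"rz":0,"gripper":0.55},{"dx":0,"dy":3,"dz":-2,"rx":0,"ry":0,"rz":0,"gripper":0.55},{"dx":0,"dy":4,"dz":-2.6,"rx":0,"ry":0,"rz":0,"gripper":0.55},{"dx":0,"dy":5,"dz":-3.2,"rx":0,"ry":0,"rz":0,"gripper":0.55},{"dx":0,"dy":6,"dz":-3.8,"rx":0,"ry":0,"rz":0,"gripper":0.55},{"dx":0,"dy":7,"dz":-4.4,"rx":0,"ry":0,"rz":0,"gripper":0.55},{"dx":0,"dy":8,"dz":-5,"rx":0,"ry":0,"rz":0,"gripper":0.55}])

```text
t: 35.18
eef_pos: [0.4675, 0.0742, 0.0166]
ee_rot: [-2.578, 0.005, -2.829]
force: [0.0, 0.6, 0.1]
width: 0.0393
gripper_force: 0.0
```

```bash
python3 -c "
from h import *
s=st()
for n in('scene','top'):
  f=grab(n,'z_'+n);P=cloud(f);m=blue(f);B=m&(P[...,2]>-.01)&(P[...,2]<.12)&(P[...,1]<.2)&(P[...,1]>-.1)&(P[...,0]<.62)&(P[...,0]>.36)
  print(np.percentile(P[B],[.5,99.5],axis=0).round(3))
  Q=rot(s).inv().apply(P[B]-s['eef_pos'])*1000;print('tool frame',np.percentile(Q,[1,50,99],axis=0).round(1))
"
```

```text
t 35.18 p [467.5  74.2  16.6] rpy [-2.578  0.005 -2.829] q [ 0.89  0.37 -0.94  0.73 -0.74 -2.82] F [0.  0.6 0.1] w 39.3 g 0.0
[[ 0.384 -0.05  -0.001]
 [ 0.579  0.116  0.016]]
tool frame [[-89.2 -87.   -4.8]
 [  7.6 -55.8  41.5]
 [ 87.5  21.   66.1]]
[[ 0.383 -0.049 -0.003]
 [ 0.58   0.114  0.018]]
tool frame [[-89.1 -87.   -5.2]
 [  8.7 -63.6  46.3]
 [ 87.   25.   62.9]]
```

jog_arm(targets=[{"dx":0,"dy":4,"dz":-8,"rx":0,"ry":0,"rz":0,"gripper":0.55},{"dx":0,"dy":8,"dz":-20,"rx":0,"ry":0,"rz":0,"gripper":0.55},{"dx":0,"dy":8,"dz":-40,"rx":0,"ry":0,"rz":0,"gripper":0.55},{"dx":0,"dy":0,"dz":-70,"rx":0,"ry":0,"rz":0,"gripper":0.55},{"dx":0,"dy":-10,"dz":-100,"rx":0,"ry":0,"rz":0,"gripper":0.55},{"dx":0,"dy":-30,"dz":-135,"rx":0,"ry":0,"rz":0,"gripper":0.55},{"dx":0,"dy":-50,"dz":-160,"rx":0,"ry":0,"rz":0,"gripper":0.55},{"dx":0,"dy":-60,"dz":-180,"rx":0,"ry":0,"rz":0,"gripper":0.55}])

```text
t: 35.95
eef_pos: [0.4528, 0.1172, 0.2037]
ee_rot: [-2.58, 0.007, -2.828]
force: [0.7, 1.3, -1.0]
width: 0.0396
gripper_force: 0.0
```

```bash
cat >> h.py <<'E'
def yel(f):
    a=f['frame'].astype(int);return (a[...,0]>150)&(a[...,1]>120)&(a[...,2]<90)
def trayrect(f,z=.012):
    P=cloud(f);B=(blue(f)|yel(f))&(abs(P[...,2])<.05)&(P[...,1]<.2)&(P[...,1]>-.12)&(P[...,0]<.62)&(P[...,0]>.36)
    B=cv2.morphologyEx(B.astype(np.uint8),cv2.MORPH_CLOSE,np.ones((5,5)));return planrect(f,B,z),np.percentile(P[B>0][:,2],[5,50,95])
def pins(f):
    P=cloud(f);Z=P[...,2];pn=(f['frame'].min(-1)>130)&(abs(Z)<.03)&(P[...,1]>.12)&(P[...,1]<.47)&(P[...,0]>.3)&(P[...,0]<.6)
    k,lab,s,c=cv2.connectedComponentsWithStats(pn.astype(np.uint8))
    for i in range(1,k):
        if s[i,4]>12: print(s[i],planrect(f,lab==i,.006)[:3],np.percentile(Z[lab==i],[50,90]))
E
python3 - <<'E'
from h import *
s=st()
for n in('scene','top'):
  f=grab(n,'a_'+n);print(n,trayrect(f));pins(f)
print(to([s['eef_pos'][0]*1000,s['eef_pos'][1]*1000,230],[np.pi,0,-.4]))
E
```

```text
t 35.95 p [452.8 117.2 203.7] rpy [-2.58   0.007 -2.828] q [ 1.04  0.13 -0.64  0.44 -1.23 -2.54] F [ 0.7  1.3 -1. ] w 39.6 g 0.0
scene ((array([481.1,  31.5]), array([179. , 128.6]), 18.0, [[376.0, 65.0], [416.0, -57.0], [586.0, -2.0], [546.0, 120.0]]), array([0.00408459, 0.0104164 , 0.01448103]))
[180 165   6  14  45] (array([456.9, 325.8]), array([68.2, 11.5]), 76.9) [0.01324757 0.01618396]
[205 166   4  11  21] (array([533.1, 281.1]), array([51.6,  6.2]), 74.6) [0.00854398 0.01184163]
top ((array([493.3,  -4.6]), array([177.1,  52.6]), 20.5, [[401.0, -11.0], [420.0, -60.0], [585.0, 2.0], [567.0, 51.0]]), array([0.00318598, 0.01113978, 0.01541145]))
[135 215  22   6  85] (array([544. , 383.9]), array([13. , 69.9]), 3.2) [0.01231762 0.01557605]
[168 217  18   7  44] (array([532.7, 280.6]), array([59.1,  7.8]), 73.6) [0.007563   0.01032346]
[1.1, -14.7, -21.4, -0.2641, -0.6704, -2.3519]
```

View pics/a_scene.png

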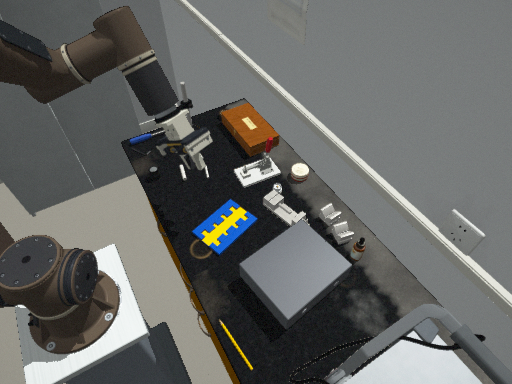

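```bash
python3 -c "
from h import *
s=st();print(to([455,220,180],[np.pi,0,np.radians(-103)]))"
```

```text
t 36.05 p [453.8 118.6 204.1] rpy [-2.582  0.011 -2.828] q [ 1.04  0.13 -0.64  0.44 -1.22 -2.54] F [ 0.5  0.3 -0.8] w 39.3 g 0.0
[-32.1, 94.4, -30.2, -0.5139, -0.2785, -1.0053]
```

jog_arm(targets=[{"dx":-3,"dy":9,"dz":-3,"rx":-0.05,"ry":-0.028,"rz":-0.1,"gripper":0.55},{"dx":-6,"dy":19,"dz":-6,"rx":-0.1,"ry":-0.056,"rz":-0.2,"gripper":0.55},{"dx":-10,"dy":28,"dz":-9,"rx":-0.154,"ry":-0.084,"rz":-0.3,"gripper":0.55},{"dx":-13,"dy":38,"dz":-12,"rx":-0.205,"ry":-0.111,"rz":-0.4,"gripper":0.55},{"dx":-16,"dy":47,"dz":-15,"rx":-0.257,"ry":-0.139,"rz":-0.5,"gripper":0.55},{"dx":-19,"dy":57,"dz":-18,"rx":-0.308,"ry":-0.167,"rz":-0.6,"gripper":0.55},{"dx":-22,"dy":66,"dz":-21,"rx":-0.36,"ry":-0.195,"rz":-0.7,"gripper":0.55},{"dx":-26,"dy":76,"dz":-24,"rx":-0.41,"ry":-0.223,"rz":-0.8,"gripper":0.55}])

```text
t: 36.72
eef_pos: [0.4532, 0.1983, 0.1802]
ee_rot: [-3.036, -0.05, -2.001]
force: [0.0, -0.8, -0.7]
width: 0.0395
gripper_force: 0.0
```

```bash
python3 -c "
from h import *
s=st();print(to([455,322,110],[np.pi,0,np.radians(-103)]))"
```

```text
t 36.72 p [453.2 198.3 180.2] rpy [-3.036 -0.05  -2.001] q [ 0.91  0.07 -0.51  0.13 -1.02 -1.41] F [ 0.  -0.8 -0.7] w 39.5 g 0.0
[-116.6, 56.5, 58.8, -0.1002, -0.0603, -0.2002]
```

jog_arm(targets=[{"dx":-15,"dy":7,"dz":8,"rx":-0.03,"ry":-0.02,"rz":-0.06,"gripper":0.55},{"dx":-35,"dy":17,"dz":18,"rx":-0.06,"ry":-0.04,"rz":-0.12,"gripper":0.55},{"dx":-60,"dy":29,"dz":30,"rx":-0.1,"ry":-0.06,"rz":-0.2,"gripper":0.55},{"dx":-85,"dy":41,"dz":43,"rx":-0.1,"ry":-0.06,"rz":-0.2,"gripper":0.55},{"dx":-105,"dy":51,"dz":53,"rx":-0.1,"ry":-0.06,"rz":-0.2,"gripper":0.55},{"dx":-117,"dy":56.5,"dz":59,"rx":-0.1,"ry":-0.06,"rz":-0.2,"gripper":0.55},{"dx":-117,"dy":56.5,"dz":59,"rx":-0.1,"ry":-0.06,"rz":-0.2,"gripper":0.55},{"dx":-117,"dy":56.5,"dz":59,"rx":-0.1,"ry":-0.06,"rz":-0.2,"gripper":0.55}])

```text
t: 37.38
eef_pos: [0.4559, 0.3218, 0.1089]
ee_rot: [-3.14, -0.004, -1.802]
force: [-0.1, -0.0, 0.7]
width: 0.0394
gripper_force: 0.0
```

```bash
python3 - <<'E'
from h import *
s=st();f=grab('wrist','w5');P=cloud(f)
for q in('scene',): pins(grab(q))
m=(f['frame'].min(-1)>110)&(P[...,2]<.03)&(f['z_map']>0)&(P[...,1]>.12)
k,lab,ss,c=cv2.connectedComponentsWithStats(m.astype(np.uint8))
for i in range(1,k):
    if ss[i,4]>300: print(ss[i],planrect(f,lab==i,.007)[:3],np.percentile(P[lab==i][:,2],[50,95]))
E
```

```text
t 37.38 p [455.9 321.8 108.9] rpy [-3.14  -0.004 -1.802] q [ 0.97  0.26 -0.39  0.   -0.92 -1.2 ] F [-0.1 -0.   0.7] w 39.4 g 0.0
[193 147  10  11  39] (array([545.2, 390.2]), array([11.5, 68.7]), 1.5) [0.01328183 0.0151938 ]
[180 165   6  13  44] (array([457.2, 327.1]), array([65.6, 11.5]), 76.9) [0.01244457 0.01617074]
[205 165   4  12  23] (array([533.9, 284. ]), array([57.7,  6.2]), 74.6) [0.0080124  0.01066408]
[  416     0    96   258 20226] (array([277.4, 326. ]), array([216.6,  70.4]), 88.3) [-0.85037299 -0.84642387]
[   0   14   40  126 2643] (array([614.1, 196.4]), array([94.2, 31.1]), 65.3) [0.01108778 0.01283394]
[149 126  13  74 854] (array([530.7, 281.2]), array([61.6,  9.8]), 73.6) [0.00729315 0.00895677]
[ 246  145   20   85 1468] (array([454.1, 321.1]), array([73.6, 15. ]), 78.0) [0.01247641 0.0142712 ]
[477 289  32  39 915] (array([265.2, 484.9]), array([40.9, 25.4]), 76.8) [-0.85025915 -0.78512097]
```

View pics/w5.png

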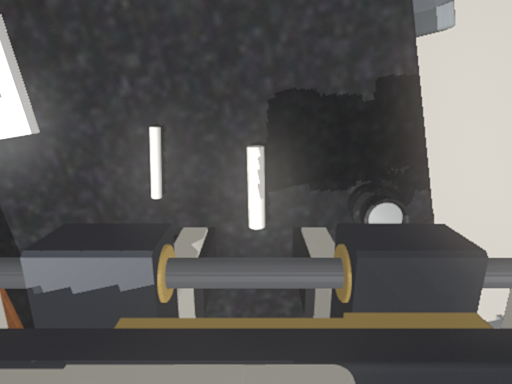

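jog_arm(targets=[{"dx":0,"dy":1,"dz":18,"rx":0,"ry":0,"rz":-0.01,"gripper":0.55},{"dx":0,"dy":1,"dz":38,"rx":0,"ry":0,"rz":-0.01,"gripper":0.55},{"dx":0,"dy":1,"dz":58,"rx":0,"ry":0,"rz":-0.01,"gripper":0.55},{"dx":0,"dy":1,"dz":78,"rx":0,"ry":0,"rz":-0.01,"gripper":0.55},{"dx":0,"dy":1,"dz":95,"rx":0,"ry":0,"rz":-0.01,"gripper":0.55},{"dx":0,"dy":1,"dz":106,"rx":0,"ry":0,"rz":-0.01,"gripper":0.55},{"dx":0,"dy":1,"dz":110,"rx":0,"ry":0,"rz":-0.01,"gripper":0.55},{"dx":0,"dy":1,"dz":112,"rx":0,"ry":0,"rz":-0.01,"gripper":0.55}])

```text
t: 38.15
eef_pos: [0.4559, 0.3218, -0.0019]
ee_rot: [-3.139, -0.002, -1.793]
force: [-0.6, 0.3, -0.1]
width: 0.0396
gripper_force: 0.0
```

jog_arm(targets=[{"dx":0,"dy":0,"dz":0,"rx":0,"ry":0,"rz":0,"gripper":0.55},{"dx":0,"dy":0,"dz":1,"rx":0,"ry":0,"rz":0,"gripper":0.55},{"dx":0,"dy":0,"dz":2,"rx":0,"ry":0,"rz":0,"gripper":0.55},{"dx":0,"dy":0,"dz":2,"rx":0,"ry":0,"rz":0,"gripper":0.7},{"dx":0,"dy":0,"dz":2,"rx":0,"ry":0,"rz":0,"gripper":0.85},{"dx":0,"dy":0,"dz":2,"rx":0,"ry":0,"rz":0,"gripper":1},{"dx":0,"dy":0,"dz":2,"rx":0,"ry":0,"rz":0,"gripper":1},{"dx":0,"dy":0,"dz":2,"rx":0,"ry":0,"rz":0,"gripper":1}], force=15)

```text
t: 38.82
eef_pos: [0.4558, 0.3223, -0.0039]
ee_rot: [-3.139, -0.002, -1.793]
force: [0.1, -0.5, 1.5]
width: 0.0137
gripper_force: 15.0
```

```bash
python3 -c "
from h import *
s=st()"
```

```text
t 38.82 p [455.8 322.3  -3.9] rpy [-3.139e+00 -2.000e-03 -1.793e+00] q [ 0.97  0.41 -0.5   0.   -0.66 -1.19] F [ 0.1 -0.5  1.5] w 13.7 g 15.0
```

jog_arm(targets=[{"dx":0,"dy":0,"dz":-10,"rx":0,"ry":0,"rz":0,"gripper":1},{"dx":0,"dy":0,"dz":-30,"rx":0,"ry":0,"rz":0,"gripper":1},{"dx":0,"dy":0,"dz":-60,"rx":0,"ry":0,"rz":0,"gripper":1},{"dx":0,"dy":0,"dz":-90,"rx":0,"ry":0,"rz":0,"gripper":1},{"dx":20,"dy":0,"dz":-115,"rx":0,"ry":0,"rz":0,"gripper":1},{"dx":50,"dy":-10,"dz":-130,"rx":0,"ry":0,"rz":0,"gripper":1},{"dx":85,"dy":-20,"dz":-134,"rx":0,"ry":0,"rz":0,"gripper":1},{"dx":120,"dy":-30,"dz":-134,"rx":0,"ry":0,"rz":0,"gripper":1}])

```text
t: 39.48
eef_pos: [0.4589, 0.1986, 0.1329]
ee_rot: [-3.137, 0.001, -1.791]
force: [1.1, -0.5, -0.2]
width: 0.0139
gripper_force: 15.0
```

```bash
python3 -c "
from h import *
s=st();print(to([469,72,130],[np.pi,0,np.radians(-72)]))"
```

```text
t 39.48 p [458.9 198.6 132.9] rpy [-3.137e+00  1.000e-03 -1.791e+00] q [ 0.8   0.14 -0.49  0.   -0.94 -1.03] F [ 1.1 -0.5 -0.2] w 13.9 g 15.0
[121.3, -37.6, 2.9, -0.0049, -0.0, -0.5347]
```

jog_arm(targets=[{"dx":20,"dy":-6,"dz":1,"rx":0,"ry":0,"rz":-0.09,"gripper":1},{"dx":45,"dy":-13,"dz":2,"rx":0,"ry":0,"rz":-0.19,"gripper":1},{"dx":70,"dy":-21,"dz":3,"rx":0,"ry":0,"rz":-0.3,"gripper":1},{"dx":95,"dy":-29,"dz":3,"rx":0,"ry":0,"rz":-0.41,"gripper":1},{"dx":112,"dy":-34,"dz":3,"rx":0,"ry":0,"rz":-0.5,"gripper":1},{"dx":121,"dy":-38,"dz":3,"rx":-0.004,"ry":0,"rz":-0.535,"gripper":1},{"dx":121,"dy":-38,"dz":3,"rx":-0.004,"ry":0,"rz":-0.535,"gripper":1},{"dx":121,"dy":-38,"dz":3,"rx":-0.004,"ry":0,"rz":-0.535,"gripper":1}])

```text
t: 40.15
eef_pos: [0.4689, 0.0721, 0.1282]
ee_rot: [3.14, -0.002, -1.261]
force: [0.3, 0.1, -0.0]
width: 0.0135
gripper_force: 15.0
```

```bash
python3 - <<'E'
from h import *
s=st();f=grab('wrist','w6');np.savez('w6.npz',**f);P=cloud(f)
Y=yel(f)&(f['z_map']>0);B=blue(f)
print('blue',planrect(f,(B|Y)&(P[...,2]<.03),.012)[:4])
print('yellow',planrect(f,Y,.006)[:4],'floor z',np.median(P[Y][:,2]),'top z',np.median(P[B][:,2]))
E
```

```text
t 40.15 p [468.9  72.1 128.2] rpy [ 3.140e+00 -2.000e-03 -1.261e+00] q [ 0.57  0.11 -0.54  0.   -0.92 -0.26] F [ 0.3  0.1 -0. ] w 13.5 g 15.0
blue (array([494.6, -11.5]), array([175.5,  32.1]), 16.7, [[406.0, -21.0], [415.0, -52.0], [583.0, -2.0], [574.0, 29.0]])
yellow (array([427.6,  32.6]), array([96.9, 57.3]), 49.3, [[374.0, 15.0], [418.0, -23.0], [481.0, 51.0], [437.0, 88.0]]) floor z 0.006143550692828931 top z 0.011690492389273027
```

View pics/w6.png

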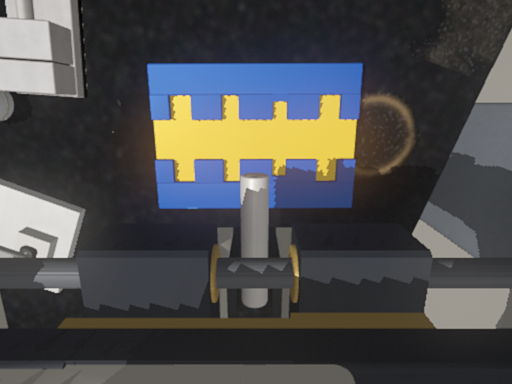

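```bash
cat > meas.py <<'E'
from h import *
def ptsto(f,m,z):
    v,u=np.nonzero(m);M=np.linalg.inv(f['view']);d=np.stack([(u-f['cx'])/f['fx'],(v-f['cy'])/f['fy'],np.ones(len(u))],1)@M[:3,:3].T
    o=M[:3,3];return (o+d*((z-o[2])/d[:,2])[:,None])[:,:2]*1000
def tray(f,y0=-.12,y1=.2):
    hsv=cv2.cvtColor(f['frame'],cv2.COLOR_RGB2HSV);P=cloud(f)
    ok=(abs(P[...,2]-.009)<.012)&(P[...,0]>.36)&(P[...,0]<.61)&(P[...,1]>y0)&(P[...,1]<y1)
    B=ok&(hsv[...,0]>98)&(hsv[...,0]<128)&(hsv[...,1]>120)&(hsv[...,2]>35)
    n,l,s,_=cv2.connectedComponentsWithStats(B.astype(np.uint8));B=np.isin(l,[i for i in range(1,n) if s[i,4]>60])
    r=cv2.minAreaRect(ptsto(f,B,.012).astype(np.float32))
    Y=ok&(hsv[...,0]>18)&(hsv[...,0]<34)&(hsv[...,1]>150)&(hsv[...,2]>50)
    n,l,s,_=cv2.connectedComponentsWithStats(Y.astype(np.uint8));Y=l==1+np.argmax(s[1:,4])
    return r,ptsto(f,Y,.006)
def frame(r):
    (c,(w,h),a)=r
    if w<h:a-=90
    return np.array(c),(a+90)%180-90
def pockets(r,Y,ax=None):
    c,a=frame(r);t=np.radians(a);X=np.array([np.cos(t),np.sin(t)]);Yv=np.array([-X[1],X[0]])
    q=np.stack([(Y-c)@X,(Y-c)@Yv],1)
    e=q[(abs(q[:,1])>21)&(abs(q[:,1])<45)]
    for x0 in(-63,-21,21,63):
        k=e[abs(e[:,0]-x0)<16]
        if len(k)>10: print(x0,'n',len(k),'x',np.percentile(k[:,0],[2,98]).round(1),'y',np.percentile(k[:,1],[1,99]).round(1),'centre world',(c+X*np.percentile(k[:,0],[2,98]).mean()+Yv*np.percentile(k[:,1],[1,99]).mean()).round(1))
    b=q[(abs(q[:,1])<25)];print('chan y',np.percentile(q[abs(abs(q[:,0])-42)<10][:,1],[2,98]).round(1))
E
python3 - <<'E'
from meas import *
f=dict(np.load('w6.npz'));r,Y=tray(f);print(r,frame(r));pockets(r,Y)
# held pin in tool frame
s=arm.get_state();R0=rot(s);a=f['frame'].astype(int);m=(a.max(-1)-a.min(-1)<40)&(a.min(-1)>90);m[:, :235]=0;m[:,275:]=0;m[:165]=0;m[315:]=0;m[252:292]=0
n,l,ss,_=cv2.connectedComponentsWithStats(m.astype(np.uint8));print(ss[ss[:,4]>50])
Z=s['eef_pos'][2]+.0109
Pw=ptsto(f,m&(cloud(f)[...,2]>.1),Z);q=R0.inv().apply(np.c_[Pw,np.full(len(Pw),Z*1000)]-np.array(s['eef_pos'])*1000)
print('pin tool x',np.percentile(q[:,0],[.5,99.5]),'y far',q[q[:,0]>20][:,1].mean(),'y near',q[q[:,0]<-25][:,1].mean())
E
```

```text
((479.9921875, 33.144805908203125), (175.8370819091797, 123.63127136230469), 18.098163604736328) (array([479.9921875 ,  33.14480591]), 18.098163604736328)
-63 n 649 x [-71.3 -56. ] y [-35.5  36.6] centre world [419.3  13.9]
-21 n 259 x [-26.2 -16.4] y [-30.8  31.7] centre world [459.6  27. ]
21 n 288 x [15. 27.] y [-36.   36.3] centre world [499.9  39.8]
63 n 312 x [55.9 71. ] y [21.2 36.9] centre world [531.3  80.5]
chan y [-15.3  16.4]
[[     0      0    512    384 194097]
 [   240    173     29     79   2140]
 [   243    292     25     16    357]]
pin tool x [-35.73032162  38.63456873] y far 0.5956157121889825 y near 0.9871708669191795
```

```bash
python3 -c "
from h import *
s=st();a=np.radians(18.1-90);print(to([420.7,15.4,40],[np.pi,0,a]),to([420.7,15.4,40]))"
```

```text
t 40.2 p [468.9  72.6 128.1] rpy [ 3.14e+00 -2.00e-03 -1.26e+00] q [ 0.57  0.11 -0.54  0.   -0.92 -0.26] F [ 0.   0.9 -0.3] w 13.9 g 15.0
[39.6, 63.2, 88.3, 0.002, -0.0016, -0.0049] [39.6, 63.2, 88.3]
```

jog_arm(targets=[{"dx":8,"dy":13,"dz":10,"rx":0,"ry":0,"rz":-0.005,"gripper":1},{"dx":18,"dy":29,"dz":25,"rx":0,"ry":0,"rz":-0.005,"gripper":1},{"dx":28,"dy":45,"dz":45,"rx":0,"ry":0,"rz":-0.005,"gripper":1},{"dx":36,"dy":58,"dz":65,"rx":0,"ry":0,"rz":-0.005,"gripper":1},{"dx":39.6,"dy":63.2,"dz":80,"rx":0,"ry":0,"rz":-0.005,"gripper":1},{"dx":39.6,"dy":63.2,"dz":88,"rx":0.002,"ry":-0.0016,"rz":-0.005,"gripper":1},{"dx":39.6,"dy":63.2,"dz":88,"rx":0.002,"ry":-0.0016,"rz":-0.005,"gripper":1},{"dx":39.6,"dy":63.2,"dz":88,"rx":0.002,"ry":-0.0016,"rz":-0.005,"gripper":1}])

```text
t: 40.87
eef_pos: [0.4208, 0.0157, 0.04]
ee_rot: [3.14, -0.0, -1.253]
force: [0.2, 0.6, -1.1]
width: 0.0137
gripper_force: 15.0
```

```bash
python3 -c "
from h import *
s=st();a=np.radians(18.1-90);print(to([420.7,15.4,2.6],[np.pi,0,a]))"
```

```text
t 40.87 p [420.8  15.7  40. ] rpy [ 3.14  -0.    -1.253] q [ 0.51  0.15 -0.76  0.   -0.66 -0.19] F [ 0.2  0.6 -1.1] w 13.7 g 15.0
[0.2, 0.1, 37.4, 0.0012, -0.0005, 0.0023]
```

jog_arm(targets=[{"dx":0.2,"dy":0.1,"dz":10,"rx":0,"ry":0,"rz":0.002,"gripper":1},{"dx":0.2,"dy":0.1,"dz":20,"rx":0,"ry":0,"rz":0.002,"gripper":1},{"dx":0.2,"dy":0.1,"dz":26,"rx":0,"ry":0,"rz":0.002,"gripper":1},{"dx":0.2,"dy":0.1,"dz":29,"rx":0,"ry":0,"rz":0.002,"gripper":1},{"dx":0.2,"dy":0.1,"dz":31,"rx":0,"ry":0,"rz":0.002,"gripper":1},{"dx":0.2,"dy":0.1,"dz":33,"rx":0,"ry":0,"rz":0.002,"gripper":1},{"dx":0.2,"dy":0.1,"dz":34,"rx":0,"ry":0,"rz":0.002,"gripper":1},{"dx":0.2,"dy":0.1,"dz":34,"rx":0,"ry":0,"rz":0.002,"gripper":1}])

```text
t: 41.53
eef_pos: [0.4207, 0.015, 0.006]
ee_rot: [3.141, -0.0, -1.255]
force: [-0.5, -1.2, -0.6]
width: 0.0136
gripper_force: 15.0
```

jog_arm(targets=[{"dx":0,"dy":0,"dz":1,"rx":0,"ry":0,"rz":0,"gripper":1},{"dx":0,"dy":0,"dz":2,"rx":0,"ry":0,"rz":0,"gripper":1},{"dx":0,"dy":0,"dz":3,"rx":0,"ry":0,"rz":0,"gripper":1},{"dx":0,"dy":0,"dz":3,"rx":0,"ry":0,"rz":0,"gripper":1},{"dx":0,"dy":0,"dz":3,"rx":0,"ry":0,"rz":0,"gripper":1},{"dx":0,"dy":0,"dz":3,"rx":0,"ry":0,"rz":0,"gripper":1},{"dx":0,"dy":0,"dz":3,"rx":0,"ry":0,"rz":0,"gripper":1},{"dx":0,"dy":0,"dz":3,"rx":0,"ry":0,"rz":0,"gripper":1}])

```text
t: 42.2
eef_pos: [0.4206, 0.0149, 0.0029]
ee_rot: [3.141, -0.0, -1.255]
force: [0.1, 0.0, -0.6]
width: 0.0137
gripper_force: 15.0
```

```bash
python3 -c "
from h import *
s=st()"
```

```text
t 42.2 p [420.6  14.9   2.9] rpy [ 3.141 -0.    -1.255] q [ 0.51  0.22 -0.8   0.   -0.55 -0.19] F [ 0.1  0.  -0.6] w 13.7 g 15.0
```

jog_arm(targets=[{"dx":0,"dy":0,"dz":0.5,"rx":0,"ry":0,"rz":0,"gripper":0.8},{"dx":0,"dy":0,"dz":0.5,"rx":0,"ry":0,"rz":0,"gripper":0.7},{"dx":0,"dy":0,"dz":0.5,"rx":0,"ry":0,"rz":0,"gripper":0.6},{"dx":0,"dy":0,"dz":0.5,"rx":0,"ry":0,"rz":0,"gripper":0.55},{"dx":0,"dy":0,"dz":0,"rx":0,"ry":0,"rz":0,"gripper":0.55},{"dx":0,"dy":0,"dz":-8,"rx":0,"ry":0,"rz":0,"gripper":0.55},{"dx":0,"dy":0,"dz":-30,"rx":0,"ry":0,"rz":0,"gripper":0.55},{"dx":0,"dy":0,"dz":-60,"rx":0,"ry":0,"rz":0,"gripper":0.55}])

```text
t: 42.87
eef_pos: [0.4189, 0.0141, 0.0625]
ee_rot: [3.136, -0.001, -1.255]
force: [0.9, 1.3, -0.7]
width: 0.0394
gripper_force: 0.0
```

```bash
python3 - <<'E'
from meas import *
s=st();f=grab('scene');r,Y=tray(f);print(r);pins(f);f=grab('top');pins(f)
print(to([544,380,112],[np.pi,0,np.radians(-86.8)]))
E
```

```text
t 42.87 p [418.9  14.1  62.5] rpy [ 3.136e+00 -1.000e-03 -1.255e+00] q [ 0.51  0.11 -0.73 -0.   -0.73 -0.19] F [ 0.9  1.3 -0.7] w 39.4 g 0.0
((493.2298278808594, -6.411651611328125), (182.9584503173828, 54.131282806396484), 17.286867141723633)
[135 215  22   6  88] (array([543.9, 383.8]), array([13.3, 69.9]), 2.9) [0.0118943  0.01524507]
[168 217  18   7  45] (array([532.4, 280.7]), array([59.,  8.]), 74.8) [0.00681751 0.00993797]
[-308.2, -228.4, -43.4, -0.0063, 0.001, 0.2611]
```

jog_arm(targets=[{"dx":-6,"dy":-4,"dz":-20,"rx":0,"ry":0,"rz":0,"gripper":0.55},{"dx":-25,"dy":-18,"dz":-40,"rx":0,"ry":0,"rz":0,"gripper":0.55},{"dx":-54,"dy":-40,"dz":-50,"rx":0,"ry":0,"rz":0,"gripper":0.55},{"dx":-85,"dy":-63,"dz":-55,"rx":0,"ry":0,"rz":0,"gripper":0.55},{"dx":-116,"dy":-86,"dz":-55,"rx":0,"ry":0,"rz":0,"gripper":0.55},{"dx":-147,"dy":-109,"dz":-55,"rx":0,"ry":0,"rz":0,"gripper":0.55},{"dx":-178,"dy":-132,"dz":-55,"rx":0,"ry":0,"rz":0,"gripper":0.55},{"dx":-208,"dy":-155,"dz":-55,"rx":0,"ry":0,"rz":0,"gripper":0.55}])

```text
t: 43.63
eef_pos: [0.5035, 0.2627, 0.1181]
ee_rot: [3.141, 0.0, -1.255]
force: [1.2, 0.4, 0.2]
width: 0.0395
gripper_force: 0.0
```

jog_arm(targets=[{"dx":-30,"dy":-22,"dz":2,"rx":0,"ry":0,"rz":0.08,"gripper":0.55},{"dx":-60,"dy":-44,"dz":5,"rx":0,"ry":0,"rz":0.16,"gripper":0.55},{"dx":-85,"dy":-62,"dz":8,"rx":0,"ry":0,"rz":0.23,"gripper":0.55},{"dx":-100,"dy":-73,"dz":12,"rx":-0.006,"ry":0,"rz":0.26,"gripper":0.55},{"dx":-100,"dy":-73,"dz":12,"rx":-0.006,"ry":0,"rz":0.26,"gripper":0.55},{"dx":-100,"dy":-73,"dz":12,"rx":-0.006,"ry":0,"rz":0.26,"gripper":0.55},{"dx":-100,"dy":-73,"dz":12,"rx":-0.006,"ry":0,"rz":0.26,"gripper":0.55},{"dx":-100,"dy":-73,"dz":12,"rx":-0.006,"ry":0,"rz":0.26,"gripper":0.55}])

```text
t: 44.3
eef_pos: [0.5414, 0.3777, 0.106]
ee_rot: [3.135, -0.001, -1.515]
force: [-0.1, 0.5, -0.9]
width: 0.0396
gripper_force: 0.0
```

```bash
cat >> meas.py <<'E'
def wpins(f):
    P=cloud(f);m=(f['frame'].min(-1)>110)&(abs(P[...,2]-.005)<.02)&(f['z_map']>0)&(P[...,1]>.15)
    k,lab,ss,c=cv2.connectedComponentsWithStats(m.astype(np.uint8));s=arm.get_state();o=[]
    for i in range(1,k):
        if 300<ss[i,4]<4000:
            r=planrect(f,lab==i,.007);(w,h)=r[1];a=r[2]+(90 if h>w else 0);a=(a+180)%180-180
            d=rot(s).inv().apply(np.array([*r[0],0])-np.array(s['eef_pos'])*1000)
            print(ss[i],r[0],r[1],'axis deg',a,'in tool',d[:2].round(1),np.percentile(P[lab==i][:,2],95).round(4))
E
python3 - <<'E'
from meas import *
st();wpins(grab('wrist'))
E
```

```text
t 44.3 p [541.4 377.7 106. ] rpy [ 3.135e+00 -1.000e-03 -1.515e+00] q [ 0.9   0.42 -0.16 -0.   -1.   -0.84] F [-0.1  0.5 -0.9] w 39.6 g 0.0
[ 450  224   62   34 1206] [340.2 412.8] [54.4 31.5] axis deg -177.0 in tool [-46.3 198.4] 0.0011
```

jog_arm(targets=[{"dx":-8,"dy":-2,"dz":0,"rx":0.006,"ry":0,"rz":0,"gripper":0.55},{"dx":-16,"dy":-2,"dz":0,"rx":0.006,"ry":0,"rz":0,"gripper":0.55},{"dx":-20,"dy":-2,"dz":0,"rx":0.006,"ry":0,"rz":0,"gripper":0.55},{"dx":-20,"dy":-2,"dz":0,"rx":0.006,"ry":0,"rz":0,"gripper":0.55},{"dx":-20,"dy":-2,"dz":0,"rx":0.006,"ry":0,"rz":0,"gripper":0.55},{"dx":-20,"dy":-2,"dz":0,"rx":0.006,"ry":0,"rz":0,"gripper":0.55},{"dx":-20,"dy":-2,"dz":0,"rx":0.006,"ry":0,"rz":0,"gripper":0.55},{"dx":-20,"dy":-2,"dz":0,"rx":0.006,"ry":0,"rz":0,"gripper":0.55}])

```text
t: 45.02
eef_pos: [0.5425, 0.3984, 0.1056]
ee_rot: [3.141, -0.001, -1.515]
force: [-0.2, -0.5, -0.2]
width: 0.0396
gripper_force: 0.0
```

```bash
python3 - <<'E'
from meas import *
st();f=grab('wrist','w7');wpins(f)
a=f['frame'].min(-1);P=cloud(f);k=(a>90)&(abs(P[...,2]-.008)<.012);n,l,ss,_=cv2.connectedComponentsWithStats(k.astype(np.uint8));print(ss[ss[:,4]>200])
E
```

```text
t 45.02 p [542.5 398.4 105.6] rpy [ 3.141e+00 -1.000e-03 -1.515e+00] q [ 0.92  0.44 -0.13  0.   -1.   -0.87] F [-0.2 -0.5 -0.2] w 39.6 g 0.0
[ 251    0   71   88 2227] [521.5 287.4] [62.6 41.1] axis deg -115.4 in tool [109.6  27.2] 0.0087
[ 453  224   59   34 1231] [340.2 433.9] [52.7 31.8] axis deg -173.7 in tool [-46.8 200. ] 0.0012
[219 289  45  30 671] [548.2 507.7] [41.1 30.8] axis deg -176.8 in tool [-108.9  -11.7] 0.0231
[[     0      0    512    384 153190]
 [    70      0     40     22    372]
 [   138      0    228    258  31297]
 [   361      0     15     31    237]
 [   109     40     25     21    244]
 [   361     48     24     21    216]
 [   114     54     73     51   1004]
 [    86     58     27     37    366]
 [   374     65     27     53    500]
 [   144     81     21     20    234]
 [   396     83     18     37    296]
 [   103    103     41     41    736]
 [   148    126     19     20    223]
 [   119    133     29     22    277]
 [    93    168     20     17    219]
 [   451    188     61     70   1835]
 [    98    197     37     26    376]
 [   477    289     22     35    449]]
```

```bash
sed -i 's/def wpins(f):/def wpins(f,th=110,zl=.007):/; s/m=(f\[.frame.\].min(-1)>110)&(abs(P\[...,2\]-.005)<.02)/m=(f["frame"].min(-1)>th)\&(P[...,2]>zl)\&(P[...,2]<.02)/' meas.py
python3 - <<'E'
from meas import *
f=grab('wrist')
for th in(110,200): print(th);wpins(f,th)
E
```

```text
110
[259   0  37  81 628] [531.9 281.7] [58.4  7.7] axis deg -106.6 in tool [115.9  17.1] 0.0092
[ 246  131   18   86 1408] [542.5 385.2] [13.8 72. ] axis deg -87.19999999999999 in tool [13.1  0.8] 0.0144
200
[259   0  37  81 628] [531.9 281.7] [58.4  7.7] axis deg -106.6 in tool [115.9  17.1] 0.0092
[ 246  131   18   86 1393] [542.5 385.2] [13.8 72. ] axis deg -87.19999999999999 in tool [13.1  0.8] 0.0144
```

View pics/w7.png

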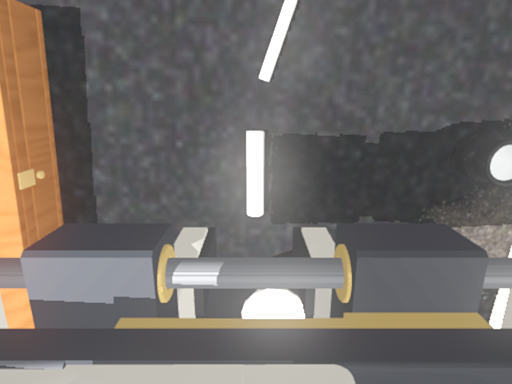

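jog_arm(targets=[{"dx":13,"dy":0,"dz":18,"rx":0,"ry":0,"rz":0.007,"gripper":0.55},{"dx":13,"dy":0,"dz":38,"rx":0,"ry":0,"rz":0.007,"gripper":0.55},{"dx":13,"dy":0,"dz":58,"rx":0,"ry":0,"rz":0.007,"gripper":0.55},{"dx":13,"dy":0,"dz":78,"rx":0,"ry":0,"rz":0.007,"gripper":0.55},{"dx":13,"dy":0,"dz":95,"rx":0,"ry":0,"rz":0.007,"gripper":0.55},{"dx":13,"dy":0,"dz":104,"rx":0,"ry":0,"rz":0.007,"gripper":0.55},{"dx":13,"dy":0,"dz":108,"rx":0,"ry":0,"rz":0.007,"gripper":0.55},{"dx":13,"dy":0,"dz":109,"rx":0,"ry":0,"rz":0.007,"gripper":0.55}])

```text
t: 45.78
eef_pos: [0.5431, 0.3853, -0.0039]
ee_rot: [3.14, -0.002, -1.522]
force: [0.3, -0.5, 0.8]
width: 0.0395
gripper_force: 0.0
```

jog_arm(targets=[{"dx":0,"dy":0,"dz":0,"rx":0,"ry":0,"rz":0,"gripper":0.55},{"dx":0,"dy":0,"dz":0,"rx":0,"ry":0,"rz":0,"gripper":0.65},{"dx":0,"dy":0,"dz":0,"rx":0,"ry":0,"rz":0,"gripper":0.75},{"dx":0,"dy":0,"dz":0,"rx":0,"ry":0,"rz":0,"gripper":0.85},{"dx":0,"dy":0,"dz":0,"rx":0,"ry":0,"rz":0,"gripper":1},{"dx":0,"dy":0,"dz":0,"rx":0,"ry":0,"rz":0,"gripper":1},{"dx":0,"dy":0,"dz":0,"rx":0,"ry":0,"rz":0,"gripper":1},{"dx":0,"dy":0,"dz":0,"rx":0,"ry":0,"rz":0,"gripper":1}], force=15)

```text
t: 46.45
eef_pos: [0.5434, 0.3857, -0.0028]
ee_rot: [3.141, -0.001, -1.522]
force: [-1.3, -0.7, 3.7]
width: 0.014
gripper_force: 15.0
```

```bash
python3 - <<'E'
from meas import *
s=st();print(to([530,92,130],[np.pi,0,np.radians(-71.9)]))
E
```

```text
t 46.45 p [543.4 385.7  -2.8] rpy [ 3.141e+00 -1.000e-03 -1.522e+00] q [ 0.91  0.54 -0.24  0.   -0.78 -0.86] F [-1.3 -0.7  3.7] w 14.0 g 15.0
[292.8, 27.8, -132.6, 0.0002, -0.0008, -0.2669]
```

jog_arm(targets=[{"dx":0,"dy":0,"dz":-12,"rx":0,"ry":0,"rz":0,"gripper":1},{"dx":0,"dy":0,"dz":-40,"rx":0,"ry":0,"rz":0,"gripper":1},{"dx":0,"dy":0,"dz":-75,"rx":0,"ry":0,"rz":0,"gripper":1},{"dx":20,"dy":2,"dz":-105,"rx":0,"ry":0,"rz":0,"gripper":1},{"dx":50,"dy":5,"dz":-125,"rx":0,"ry":0,"rz":0,"gripper":1},{"dx":85,"dy":8,"dz":-132,"rx":0,"ry":0,"rz":0,"gripper":1},{"dx":120,"dy":11,"dz":-132,"rx":0,"ry":0,"rz":0,"gripper":1},{"dx":155,"dy":14,"dz":-132,"rx":0,"ry":0,"rz":0,"gripper":1}])

```text
t: 47.12
eef_pos: [0.5368, 0.2291, 0.1305]
ee_rot: [-3.14, 0.0, -1.521]
force: [0.6, 0.0, -1.2]
width: 0.0137
gripper_force: 15.0
```

jog_arm(targets=[{"dx":35,"dy":3,"dz":0,"rx":0,"ry":0,"rz":-0.05,"gripper":1},{"dx":70,"dy":7,"dz":0,"rx":0,"ry":0,"rz":-0.11,"gripper":1},{"dx":105,"dy":11,"dz":0,"rx":0,"ry":0,"rz":-0.2,"gripper":1},{"dx":130,"dy":13,"dz":0,"rx":0,"ry":0,"rz":-0.267,"gripper":1},{"dx":138,"dy":14,"dz":0,"rx":0,"ry":0,"rz":-0.267,"gripper":1},{"dx":138,"dy":14,"dz":0,"rx":0,"ry":0,"rz":-0.267,"gripper":1},{"dx":138,"dy":14,"dz":0,"rx":0,"ry":0,"rz":-0.267,"gripper":1},{"dx":138,"dy":14,"dz":0,"rx":0,"ry":0,"rz":-0.267,"gripper":1}])

```text
t: 47.78
eef_pos: [0.53, 0.0924, 0.1294]
ee_rot: [3.141, -0.001, -1.255]
force: [-0.2, 0.5, 0.4]
width: 0.0135
gripper_force: 15.0
```

```bash
cat >> meas.py <<'E'
def held(f,off,half):
    s=arm.get_state();R0=rot(s);a=f['frame'].astype(int);m=(a.max(-1)-a.min(-1)<40)&(a.min(-1)>90);m[:,:235]=0;m[:,275:]=0;m[:165]=0;m[315:]=0;m[252:292]=0
    Z=s['eef_pos'][2]+off;m&=abs(cloud(f)[...,2]-Z)<.012
    Pw=ptsto(f,m,Z);q=R0.inv().apply(np.c_[Pw,np.full(len(Pw),Z*1000)]-np.array(s['eef_pos'])*1000)
    e=np.percentile(q[:,0],[.5,99.5]);print('held pin tool x',e.round(1),'c',e.mean().round(1),'y far/near',q[q[:,0]>half*.6][:,1].mean().round(1),q[q[:,0]<-half*.7][:,1].mean().round(1))
E
python3 - <<'E'
from meas import *
s=st();f=grab('wrist','w8');r,Y=tray(f);print(r,frame(r));pockets(r,Y);held(f,.0105,35)
E
```

```text
t 47.78 p [530.   92.4 129.4] rpy [ 3.141e+00 -1.000e-03 -1.255e+00] q [ 0.54  0.21 -0.41  0.   -0.95 -0.22] F [-0.2  0.5  0.4] w 13.5 g 15.0
((480.23394775390625, 33.05370330810547), (175.96058654785156, 123.5782699584961), 18.097335815429688) (array([480.23394775,  33.05370331]), 18.097335815429688)
-21 n 257 x [-26.5 -17.5] y [-30.5  31.4] centre world [459.2  26.7]
21 n 470 x [14.5 26.1] y [-35.4  36.1] centre world [499.4  39.7]
63 n 561 x [54.8 70.3] y [-36.2  30.9] centre world [540.5  50. ]
chan y [-15.4  16.9]
held pin tool x [-36.3  37.8] c 0.8 y far/near 0.5 0.8
```

View pics/w8.png

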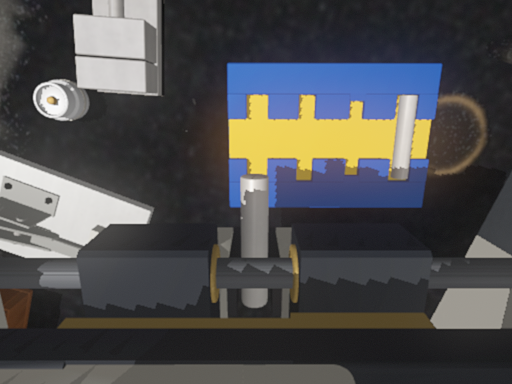

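```bash
python3 -c "
from h import *
s=st();a=np.radians(18.1-90);print(to([540.7,53.8,40],[np.pi,0,a]))"
```

```text
t 47.83 p [529.9  92.6 129.2] rpy [ 3.141e+00 -1.000e-03 -1.255e+00] q [ 0.54  0.21 -0.41  0.   -0.95 -0.22] F [ 0.   1.  -0.2] w 13.7 g 15.0
[40.1, 1.7, 89.2, 0.0004, -0.0008, 0.0001]
```

jog_arm(targets=[{"dx":10,"dy":0.5,"dz":10,"rx":0,"ry":0,"rz":0,"gripper":1},{"dx":22,"dy":1,"dz":30,"rx":0,"ry":0,"rz":0,"gripper":1},{"dx":34,"dy":1.5,"dz":55,"rx":0,"ry":0,"rz":0,"gripper":1},{"dx":40,"dy":1.7,"dz":75,"rx":0,"ry":0,"rz":0,"gripper":1},{"dx":40,"dy":1.7,"dz":88,"rx":0,"ry":0,"rz":0,"gripper":1},{"dx":40,"dy":1.7,"dz":89,"rx":0,"ry":0,"rz":0,"gripper":1},{"dx":40,"dy":1.7,"dz":89,"rx":0,"ry":0,"rz":0,"gripper":1},{"dx":40,"dy":1.7,"dz":89,"rx":0,"ry":0,"rz":0,"gripper":1}])

```text
t: 48.5
eef_pos: [0.5409, 0.0535, 0.0404]
ee_rot: [3.141, -0.001, -1.254]
force: [0.6, 0.8, 1.1]
width: 0.0137
gripper_force: 15.0
```

```bash
python3 -c "
from h import *
s=st();a=np.radians(18.1-90);print(to([540.7,53.8,3],[np.pi,0,a]))"
```

```text
t 48.5 p [540.9  53.5  40.4] rpy [ 3.141e+00 -1.000e-03 -1.254e+00] q [ 0.46  0.33 -0.5   0.   -0.75 -0.14] F [0.6 0.8 1.1] w 13.7 g 15.0
[-0.4, 0.1, 37.4, 0.0005, -0.0012, 0.0008]
```

jog_arm(targets=[{"dx":-0.4,"dy":0,"dz":12,"rx":0,"ry":0,"rz":0,"gripper":1},{"dx":-0.4,"dy":0,"dz":22,"rx":0,"ry":0,"rz":0,"gripper":1},{"dx":-0.4,"dy":0,"dz":28,"rx":0,"ry":0,"rz":0,"gripper":1},{"dx":-0.4,"dy":0,"dz":31,"rx":0,"ry":0,"rz":0,"gripper":1},{"dx":-0.4,"dy":0,"dz":33,"rx":0,"ry":0,"rz":0,"gripper":1},{"dx":-0.4,"dy":0,"dz":35,"rx":0,"ry":0,"rz":0,"gripper":1},{"dx":-0.4,"dy":0,"dz":36.5,"rx":0,"ry":0,"rz":0,"gripper":1},{"dx":-0.4,"dy":0,"dz":37,"rx":0,"ry":0,"rz":0,"gripper":1}])

```text
t: 49.17
eef_pos: [0.5404, 0.0534, 0.0031]
ee_rot: [3.141, -0.001, -1.255]
force: [-1.6, 0.8, 4.9]
width: 0.0139
gripper_force: 15.0
```

```bash
python3 -c "
from h import *
s=st()"
```

```text
t 49.17 p [540.4  53.4   3.1] rpy [ 3.141e+00 -1.000e-03 -1.255e+00] q [ 0.46  0.38 -0.53  0.   -0.66 -0.15] F [-1.6  0.8  4.9] w 13.9 g 15.0
```

jog_arm(targets=[{"dx":0,"dy":0,"dz":-0.5,"rx":0,"ry":0,"rz":0,"gripper":0.8},{"dx":0,"dy":0,"dz":-0.5,"rx":0,"ry":0,"rz":0,"gripper":0.7},{"dx":0,"dy":0,"dz":-0.5,"rx":0,"ry":0,"rz":0,"gripper":0.62},{"dx":0,"dy":0,"dz":-0.5,"rx":0,"ry":0,"rz":0,"gripper":0.6},{"dx":0,"dy":0,"dz":-1,"rx":0,"ry":0,"rz":0,"gripper":0.6},{"dx":0,"dy":0,"dz":-8,"rx":0,"ry":0,"rz":0,"gripper":0.6},{"dx":0,"dy":0,"dz":-30,"rx":0,"ry":0,"rz":0,"gripper":0.6},{"dx":0,"dy":0,"dz":-65,"rx":0,"ry":0,"rz":0,"gripper":0.6}])

```text
t: 49.83
eef_pos: [0.538, 0.0525, 0.0664]
ee_rot: [3.134, -0.001, -1.255]
force: [0.4, -0.5, 0.0]
width: 0.035
gripper_force: 0.0
```

```bash
python3 -c "
from h import *
s=st();print(to([535.6,294,105],[np.pi,0,np.radians(-106.5)]))"
```

```text
t 49.83 p [538.   52.5  66.4] rpy [ 3.134e+00 -1.000e-03 -1.255e+00] q [ 0.46  0.29 -0.47  0.   -0.81 -0.15] F [ 0.4 -0.5  0. ] w 35.0 g 0.0
[-230.3, -72.3, -39.5, 0.0065, -0.0034, 0.6033]
```

jog_arm(targets=[{"dx":-15,"dy":-5,"dz":-25,"rx":0,"ry":0,"rz":0.06,"gripper":0.6},{"dx":-45,"dy":-14,"dz":-38,"rx":0,"ry":0,"rz":0.14,"gripper":0.6},{"dx":-80,"dy":-25,"dz":-40,"rx":0,"ry":0,"rz":0.23,"gripper":0.6},{"dx":-115,"dy":-36,"dz":-40,"rx":0,"ry":0,"rz":0.32,"gripper":0.6},{"dx":-150,"dy":-47,"dz":-40,"rx":0,"ry":0,"rz":0.41,"gripper":0.6},{"dx":-185,"dy":-58,"dz":-40,"rx":0.006,"ry":-0.003,"rz":0.5,"gripper":0.6},{"dx":-215,"dy":-67,"dz":-40,"rx":0.006,"ry":-0.003,"rz":0.58,"gripper":0.6},{"dx":-230,"dy":-72,"dz":-40,"rx":0.006,"ry":-0.003,"rz":0.603,"gripper":0.6}])

```text
t: 50.5
eef_pos: [0.5372, 0.2979, 0.1085]
ee_rot: [-3.136, 0.004, -1.861]
force: [0.7, 0.0, -0.3]
width: 0.035
gripper_force: 0.0
```

jog_arm(targets=[{"dx":0,"dy":0,"dz":0,"rx":0,"ry":0,"rz":0,"gripper":0.6},{"dx":0,"dy":0,"dz":0,"rx":0,"ry":0,"rz":0,"gripper":0.6},{"dx":0,"dy":0,"dz":0,"rx":0,"ry":0,"rz":0,"gripper":0.6},{"dx":0,"dy":0,"dz":0,"rx":0,"ry":0,"rz":0,"gripper":0.6},{"dx":0,"dy":0,"dz":0,"rx":0,"ry":0,"rz":0,"gripper":0.6},{"dx":0,"dy":0,"dz":0,"rx":0,"ry":0,"rz":0,"gripper":0.6},{"dx":0,"dy":0,"dz":0,"rx":0,"ry":0,"rz":0,"gripper":0.6},{"dx":0,"dy":0,"dz":0,"rx":0,"ry":0,"rz":0,"gripper":0.6}])

```text
t: 51.17
eef_pos: [0.5374, 0.294, 0.1079]
ee_rot: [-3.137, 0.003, -1.858]
force: [-0.9, 0.3, 0.6]
width: 0.0353
gripper_force: 0.0
```

```bash
python3 - <<'E'
from meas import *
st();wpins(grab('wrist'),110,.004)
E
```

```text
t 51.17 p [537.4 294.  107.9] rpy [-3.137e+00  3.000e-03 -1.858e+00] q [ 0.82  0.34 -0.28  0.   -0.94 -1.11] F [-0.9  0.3  0.6] w 35.3 g 0.0
[252 137  10  71 704] [531.6 281.1] [59.6  7.7] axis deg -106.4 in tool [14.5  2.4] 0.0089
```

jog_arm(targets=[{"dx":14,"dy":1.5,"dz":20,"rx":-0.004,"ry":0,"rz":0,"gripper":0.6},{"dx":14,"dy":1.5,"dz":40,"rx":-0.004,"ry":0,"rz":0,"gripper":0.6},{"dx":14,"dy":1.5,"dz":60,"rx":-0.004,"ry":0,"rz":0,"gripper":0.6},{"dx":14,"dy":1.5,"dz":80,"rx":-0.004,"ry":0,"rz":0,"gripper":0.6},{"dx":14,"dy":1.5,"dz":98,"rx":-0.004,"ry":0,"rz":0,"gripper":0.6},{"dx":14,"dy":1.5,"dz":108,"rx":-0.004,"ry":0,"rz":0,"gripper":0.6},{"dx":14,"dy":1.5,"dz":112,"rx":-0.004,"ry":0,"rz":0,"gripper":0.6},{"dx":14,"dy":1.5,"dz":113,"rx":-0.004,"ry":0,"rz":0,"gripper":0.6}])

```text
t: 51.88
eef_pos: [0.5324, 0.2815, -0.0059]
ee_rot: [-3.141, 0.002, -1.858]
force: [1.0, -0.7, 1.4]
width: 0.035
gripper_force: 0.0
```

jog_arm(targets=[{"dx":0,"dy":0,"dz":0,"rx":0,"ry":0,"rz":0,"gripper":0.6},{"dx":0,"dy":0,"dz":0,"rx":0,"ry":0,"rz":0,"gripper":0.7},{"dx":0,"dy":0,"dz":0,"rx":0,"ry":0,"rz":0,"gripper":0.75},{"dx":0,"dy":0,"dz":0,"rx":0,"ry":0,"rz":0,"gripper":0.75},{"dx":0,"dy":0,"dz":0,"rx":0,"ry":0,"rz":0,"gripper":0.75},{"dx":0,"dy":0,"dz":0,"rx":0,"ry":0,"rz":0,"gripper":0.75},{"dx":0,"dy":0,"dz":0.5,"rx":0,"ry":0,"rz":0,"gripper":0.75},{"dx":0,"dy":0,"dz":1,"rx":0,"ry":0,"rz":0,"gripper":0.75}])

```text
t: 52.55
eef_pos: [0.5325, 0.2817, -0.0062]
ee_rot: [-3.141, 0.004, -1.858]
force: [-0.4, -0.2, 0.1]
width: 0.0221
gripper_force: 0.0
```

```bash
python3 - <<'E'
from meas import *
st()
E
```

```text
t 52.55 p [532.5 281.7  -6.2] rpy [-3.141  0.004 -1.858] q [ 0.81  0.47 -0.4  -0.   -0.7  -1.1 ] F [-0.4 -0.2  0.1] w 22.1 g 0.0
```

jog_arm(targets=[{"dx":0,"dy":0,"dz":0.7,"rx":0,"ry":0,"rz":0,"gripper":0.75},{"dx":0,"dy":0,"dz":1.2,"rx":0,"ry":0,"rz":0,"gripper":0.75},{"dx":0,"dy":0,"dz":1.2,"rx":0,"ry":0,"rz":0,"gripper":0.85},{"dx":0,"dy":0,"dz":1.2,"rx":0,"ry":0,"rz":0,"gripper":0.95},{"dx":0,"dy":0,"dz":1.2,"rx":0,"ry":0,"rz":0,"gripper":1},{"dx":0,"dy":0,"dz":1.2,"rx":0,"ry":0,"rz":0,"gripper":1},{"dx":0,"dy":0,"dz":1.2,"rx":0,"ry":0,"rz":0,"gripper":1},{"dx":0,"dy":0,"dz":1.2,"rx":0,"ry":0,"rz":0,"gripper":1}], force=12)

```text
t: 53.22
eef_pos: [0.5325, 0.2816, -0.0076]
ee_rot: [-3.141, 0.003, -1.858]
force: [0.5, 0.3, -0.5]
width: 0.0082
gripper_force: 12.0
```

```bash
python3 - <<'E'
from meas import *
s=st();print(to([455,72,127],[np.pi,0,np.radians(-71.9)]))
E
```

```text
t 53.22 p [532.5 281.6  -7.6] rpy [-3.141e+00  3.000e-03 -1.858e+00] q [ 0.81  0.47 -0.4  -0.   -0.7  -1.1 ] F [ 0.5  0.3 -0.5] w 8.2 g 12.0
[222.5, 14.9, -135.3, -0.0015, 0.0029, -0.603]
```

jog_arm(targets=[{"dx":0,"dy":0,"dz":-12,"rx":0,"ry":0,"rz":0,"gripper":1},{"dx":0,"dy":0,"dz":-40,"rx":0,"ry":0,"rz":0,"gripper":1},{"dx":0,"dy":0,"dz":-75,"rx":0,"ry":0,"rz":0,"gripper":1},{"dx":15,"dy":1,"dz":-110,"rx":0,"ry":0,"rz":-0.06,"gripper":1},{"dx":40,"dy":3,"dz":-130,"rx":0,"ry":0,"rz":-0.15,"gripper":1},{"dx":72,"dy":5,"dz":-135,"rx":0,"ry":0,"rz":-0.25,"gripper":1},{"dx":107,"dy":7,"dz":-135,"rx":0,"ry":0,"rz":-0.34,"gripper":1},{"dx":142,"dy":9,"dz":-135,"rx":0,"ry":0,"rz":-0.43,"gripper":1}])

```text
t: 53.88
eef_pos: [0.483, 0.1467, 0.1277]
ee_rot: [-3.138, 0.004, -1.423]
force: [-0.1, -0.8, -0.0]
width: 0.0086
gripper_force: 12.0
```

```bash
python3 - <<'E'
from meas import *
s=st();print(to([448,64,127],[np.pi,0,np.radians(-71.9)]))
E
```

```text
t 53.88 p [483.  146.7 127.7] rpy [-3.138  0.004 -1.423] q [ 0.68  0.16 -0.48 -0.   -0.93 -0.53] F [-0.1 -0.8 -0. ] w 8.6 g 12.0
[76.7, 46.8, 0.3, -0.0037, 0.0034, -0.168]
```

jog_arm(targets=[{"dx":25,"dy":15,"dz":0,"rx":-0.001,"ry":0.001,"rz":-0.07,"gripper":1},{"dx":50,"dy":30,"dz":0,"rx":-0.002,"ry":0.002,"rz":-0.12,"gripper":1},{"dx":70,"dy":43,"dz":0,"rx":-0.0037,"ry":0.0034,"rz":-0.168,"gripper":1},{"dx":77,"dy":47,"dz":0,"rx":-0.0037,"ry":0.0034,"rz":-0.168,"gripper":1},{"dx":77,"dy":47,"dz":0,"rx":-0.0037,"ry":0.0034,"rz":-0.168,"gripper":1},{"dx":77,"dy":47,"dz":0,"rx":-0.0037,"ry":0.0034,"rz":-0.168,"gripper":1},{"dx":77,"dy":47,"dz":0,"rx":-0.0037,"ry":0.0034,"rz":-0.168,"gripper":1},{"dx":77,"dy":47,"dz":0,"rx":-0.0037,"ry":0.0034,"rz":-0.168,"gripper":1}])

```text
t: 54.55
eef_pos: [0.4484, 0.0655, 0.1267]
ee_rot: [3.14, -0.001, -1.26]
force: [1.1, -0.1, -0.8]
width: 0.0082
gripper_force: 12.0
```

```bash
python3 - <<'E'
from meas import *
s=st();f=grab('wrist','w9');r,Y=tray(f);print(r,frame(r));pockets(r,Y);held(f,.0116,30)
P=cloud(f);m=(f['frame'].min(-1)>150)&(P[...,2]>.014)&(P[...,2]<.03)&(P[...,1]<.15)&(P[...,0]<.6)
n,l,ss,_=cv2.connectedComponentsWithStats(m.astype(np.uint8))
for i in range(1,n):
  if ss[i,4]>150: print(ss[i],planrect(f,l==i,.013)[:3],np.percentile(P[l==i][:,2],[50,95]))
E
```

```text
t 54.55 p [448.4  65.5 126.7] rpy [ 3.14e+00 -1.00e-03 -1.26e+00] q [ 0.58  0.07 -0.58  0.   -0.91 -0.27] F [ 1.1 -0.1 -0.8] w 8.2 g 12.0
((479.8087158203125, 32.947723388671875), (176.3208465576172, 124.17530822753906), 18.167856216430664) (array([479.80871582,  32.94772339]), 18.167856216430664)
-21 n 182 x [-25.8 -16. ] y [-30.7  31.6] centre world [459.8  26.9]
21 n 102 x [16.  26.7] y [21.4 36.9] centre world [491.   67.3]
chan y [-14.8  16.4]
held pin tool x [-31.4  30.8] c -0.3 y far/near 0.5 0.6
[ 143   97   21   84 1146] (array([541.4,  53.1]), array([11.6, 70.1]), 18.1) [0.01897549 0.02052148]
[ 295   96   18   76 1137] (array([422.1,  10. ]), array([13.3, 62.9]), 18.2) [0.01873611 0.02030467]
```

```bash
python3 -c "
from h import *
s=st();a=np.radians(18.1-90);print(to([461,26.7,36],[np.pi,0,a]))"
```

```text
t 54.6 p [448.3  65.4 126.6] rpy [ 3.140e+00 -1.000e-03 -1.259e+00] q [ 0.58  0.07 -0.59  0.   -0.91 -0.27] F [0.2 0.2 0. ] w 8.6 g 12.0
[40.7, -0.3, 90.7, 0.0017, -0.0008, -0.0045]
```

jog_arm(targets=[{"dx":10,"dy":0,"dz":10,"rx":0,"ry":0,"rz":0,"gripper":1},{"dx":24,"dy":0,"dz":30,"rx":0,"ry":0,"rz":-0.004,"gripper":1},{"dx":36,"dy":-0.3,"dz":55,"rx":0.0017,"ry":0,"rz":-0.0045,"gripper":1},{"dx":40.7,"dy":-0.3,"dz":77,"rx":0.0017,"ry":0,"rz":-0.0045,"gripper":1},{"dx":40.7,"dy":-0.3,"dz":88,"rx":0.0017,"ry":0,"rz":-0.0045,"gripper":1},{"dx":40.7,"dy":-0.3,"dz":91,"rx":0.0017,"ry":0,"rz":-0.0045,"gripper":1},{"dx":40.7,"dy":-0.3,"dz":91,"rx":0.0017,"ry":0,"rz":-0.0045,"gripper":1},{"dx":40.7,"dy":-0.3,"dz":91,"rx":0.0017,"ry":0,"rz":-0.0045,"gripper":1}])

```text
t: 55.27
eef_pos: [0.4611, 0.0265, 0.0361]
ee_rot: [-3.141, -0.001, -1.255]
force: [0.3, 0.6, 0.0]
width: 0.0084
gripper_force: 12.0
```

```bash
python3 -c "
from h import *
s=st();a=np.radians(18.1-90);print(to([461,26.7,-1],[np.pi,0,a]))"
```

```text
t 55.27 p [461.1  26.5  36.1] rpy [-3.141e+00 -1.000e-03 -1.255e+00] q [ 0.49  0.22 -0.68  0.   -0.67 -0.17] F [0.3 0.6 0. ] w 8.4 g 12.0
[-0.2, 0.0, 37.1, -0.0003, -0.0009, 0.0003]
```

jog_arm(targets=[{"dx":0,"dy":0,"dz":12,"rx":0,"ry":0,"rz":0,"gripper":1},{"dx":0,"dy":0,"dz":22,"rx":0,"ry":0,"rz":0,"gripper":1},{"dx":0,"dy":0,"dz":28,"rx":0,"ry":0,"rz":0,"gripper":1},{"dx":0,"dy":0,"dz":31,"rx":0,"ry":0,"rz":0,"gripper":1},{"dx":0,"dy":0,"dz":33,"rx":0,"ry":0,"rz":0,"gripper":1},{"dx":0,"dy":0,"dz":35,"rx":0,"ry":0,"rz":0,"gripper":1},{"dx":0,"dy":0,"dz":36.5,"rx":0,"ry":0,"rz":0,"gripper":1},{"dx":0,"dy":0,"dz":37,"rx":0,"ry":0,"rz":0,"gripper":1}])

```text
t: 55.93
eef_pos: [0.4607, 0.026, -0.0011]
ee_rot: [-3.141, -0.001, -1.255]
force: [-0.1, -0.2, -0.0]
width: 0.0083
gripper_force: 12.0
```

```bash
python3 -c "
from h import *
s=st()"
```

```text
t 55.93 p [460.7  26.   -1.1] rpy [-3.141e+00 -1.000e-03 -1.255e+00] q [ 0.49  0.28 -0.72  0.   -0.57 -0.17] F [-0.1 -0.2 -0. ] w 8.3 g 12.0
```

jog_arm(targets=[{"dx":0,"dy":0,"dz":0.3,"rx":0,"ry":0,"rz":0,"gripper":0.88},{"dx":0,"dy":0,"dz":0.3,"rx":0,"ry":0,"rz":0,"gripper":0.84},{"dx":0,"dy":0,"dz":0.3,"rx":0,"ry":0,"rz":0,"gripper":0.82},{"dx":0,"dy":0,"dz":0,"rx":0,"ry":0,"rz":0,"gripper":0.82},{"dx":0,"dy":0,"dz":0,"rx":0,"ry":0,"rz":0,"gripper":0.82},{"dx":0,"dy":0,"dz":-8,"rx":0,"ry":0,"rz":0,"gripper":0.82},{"dx":0,"dy":0,"dz":-30,"rx":0,"ry":0,"rz":0,"gripper":0.82},{"dx":0,"dy":0,"dz":-65,"rx":0,"ry":0,"rz":0,"gripper":0.82}])

```text
t: 56.6
eef_pos: [0.4583, 0.025, 0.0626]
ee_rot: [3.136, -0.001, -1.256]
force: [0.9, 0.1, -1.2]
width: 0.0156
gripper_force: 0.0
```

jog_arm(targets=[{"dx":-10,"dy":0,"dz":-25,"rx":0,"ry":0,"rz":0,"gripper":0.7},{"dx":-30,"dy":0,"dz":-55,"rx":0,"ry":0,"rz":0,"gripper":0.6},{"dx":-45,"dy":0,"dz":-80,"rx":0,"ry":0,"rz":0,"gripper":0.6},{"dx":-45,"dy":0,"dz":-90,"rx":0,"ry":0,"rz":0,"gripper":0.6},{"dx":-45,"dy":0,"dz":-90,"rx":0,"ry":0,"rz":0,"gripper":0.6},{"dx":-45,"dy":0,"dz":-90,"rx":0,"ry":0,"rz":0,"gripper":0.6},{"dx":-45,"dy":0,"dz":-90,"rx":0,"ry":0,"rz":0,"gripper":0.6},{"dx":-45,"dy":0,"dz":-90,"rx":0,"ry":0,"rz":0,"gripper":0.6}])

```text
t: 57.27
eef_pos: [0.4459, 0.0682, 0.1529]
ee_rot: [3.14, -0.001, -1.256]
force: [-0.3, 0.1, -0.2]
width: 0.0349
gripper_force: 0.0
```

```bash
python3 - <<'E'
from meas import *
s=st();f=grab('wrist','w10');r,Y=tray(f);print(frame(r))
c,a=frame(r);P=cloud(f);m=(f['frame'].min(-1)>110)&(P[...,2]>.009)&(P[...,2]<.03)&(P[...,1]<.15)&(P[...,0]<.6)
n,l,ss,_=cv2.connectedComponentsWithStats(m.astype(np.uint8));t=np.radians(a)
for i in range(1,n):
  if ss[i,4]>150:
    p=planrect(f,l==i,.013);d=p[0]-c;print(ss[i],p[:3],'tray xy',(d@[np.cos(t),np.sin(t)]).round(1),(d@[-np.sin(t),np.cos(t)]).round(1),np.percentile(P[l==i][:,2],[50,95]))
f=grab('scene');P=cloud(f);Z=P[...,2];m=(Z>.03)&(Z<.06)&(abs(P[...,0]-.36)<.05)&(abs(P[...,1]-.36)<.05);print('loupe',P[m].mean(0),np.ptp(P[m],0));pins(grab('top'))
E
```

```text
t 57.27 p [445.9  68.2 152.9] rpy [ 3.140e+00 -1.000e-03 -1.256e+00] q [ 0.59  0.04 -0.55  0.   -0.98 -0.28] F [-0.3  0.1 -0.2] w 34.9 g 0.0
(array([479.92382812,  33.10879517]), 18.037612915039062)
[ 151   93   21   78 1207] (array([540.4,  52.7]), array([14.4, 70.3]), 18.2) tray xy 63.6 -0.1 [0.01870522 0.02049629]
[ 289   93   18   77 1147] (array([421. ,  13.3]), array([14. , 69.3]), 18.1) tray xy -62.2 -0.6 [0.01868404 0.02039124]
[247  97  42  67 652] (array([447.4,  20.5]), array([37.1, 60.2]), 18.7) tray xy -34.8 -1.9 [0.0134604  0.01503718]
loupe [0.36254802 0.35545329 0.03964412] [0.03117103 0.03347474 0.01376677]
```

View pics/w10.png

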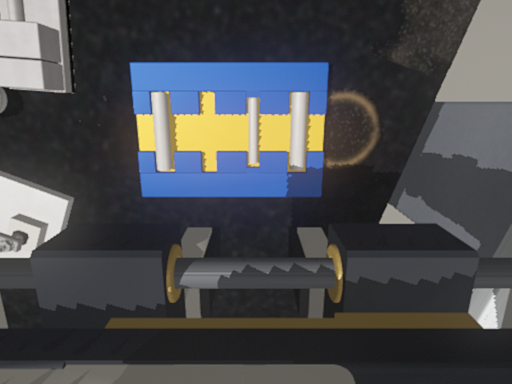

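The picture shows both thick pins, at (163,132) and (299,132), and the slim pin at (253,132) lying down in their pockets. The tops measure about 20, 20 and 14 mm, as they should. No pins remain on the bench and the loupe is upright.

```bash
python3 -c "
from station import arm
print(arm.job_done())"
```

```text
the job is handed in; nothing more can be done
None
```

The job is handed in: the loupe stands upright on the bench, the tray lies face up and flat, and all three pin gauges present (two thick, one slim; the mid-size one was absent) are on the floors of their pockets.

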